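# Put away the titrator's kit cases: column and slim case on the mat

## Task

Clear the kit cases off the bench onto the grey mat. Stack the large, then the medium, then the small case, one at a time and lid up, onto the broad case that already stands there, each centred on the one below with its long edges parallel to that one's; and stand the slim case upright on its short end on a free part of the mat (before or after stacking). Do not shift the broad case, and leave the two bottles and the cup where they are.

Things in the scene. Friction and masses are not known exactly. Their poses are not given: they have to be found in the camera images.
- base_case: Closed white plastic case with a grey lid seam all round and a blank paper label on its flat lid, 124 x 80 x 50 mm (length x width x height). Origin: centre of its underside; x along its length, y across its width, z up out of the lid. The broadest case, already standing on the mat: the foot of the column. It is not to be shifted.
- large_case: Closed white plastic case with a grey lid seam all round and a blank paper label on its flat lid, 112 x 64 x 40 mm (length x width x height). Origin: centre of its underside; x along its length, y across its width, z up out of the lid. Starts lying lid up somewhere on the bench.
- medium_case: Closed white plastic case with a grey lid seam all round and a blank paper label on its flat lid, 96 x 56 x 34 mm (length x width x height). Origin: centre of its underside; x along its length, y across its width, z up out of the lid. Starts lying lid up somewhere on the bench.
- small_case: Closed white plastic case with a grey lid seam all round and a blank paper label on its flat lid, 80 x 46 x 30 mm (length x width x height). Origin: centre of its underside; x along its length, y across its width, z up out of the lid. Starts lying lid up somewhere on the bench.
- slim_case: Flat closed white plastic case, 120 x 56 x 24 mm, with a seam near one short end and a blank label on a broad face. Origin: centre of the broad face it starts lying on; x along its 120 mm length, y along its 56 mm width, z through its 24 mm thickness. Starts lying flat on the bench; its two 56 x 24 mm ends are plain and flat.
- slim_middle (a point): The middle of the slim case's solid (12 mm above the origin along its z). Its height is 64 mm when the slim case stands on end on the mat.
- mat: Grey flat mat fixed on the black bench, 150 x 300 mm and 4 mm thick. Origin: centre of its underside (on the bench); x across its 150 mm side, y along its 300 mm side. The base case stands on it, its length roughly across the mat, not always in the middle; the rest of the mat is free.
- reagent_bottle: Bystander: white bottle with blue cap, diameter 64 mm, 155 mm high. Origin: centre of its underside.
- wash_bottle: Bystander: white wash bottle, diameter 62 mm, 140 mm high, with a thin bent spout up to 172 mm high reaching 48 mm out along its x. Origin: centre of its underside.
- sample_cup: Bystander: clear plastic sample cup, mouth diameter 68 mm, 95 mm high, light. Origin: centre of its underside.

How it is judged:
By the outcome, as a careful person would: the job done as asked, in the order asked, and still so for the second after the job is handed in, with the robot touching nothing.
It also fails if it takes over 72 s, if anything falls off the work surface, if the arm or the gripper's body presses on something with over 40 N, if the wrist force passes 120 N, or if a joint passes its speed limit or range.

## Robot

A 6-joint arm with a two-finger parallel gripper is mounted at the origin on the work surface. World frame = base frame: x ahead of the robot, y to its left, z up, the work surface at z = 0. Lengths are in mm, angles in degrees, forces in N, time in s.
With the tool pointing down it reaches from about 300 to 850 mm from the base axis. Payload 4.2 kg.
Tool frame: the origin (TCP) lies between the finger pads; the fingertips stand 19 mm ahead of it and the grasp point (between the pads) is the TCP (env.tips_ahead is the distance from the TCP to the fingertips, in mm); z points along the fingers, y is the direction in which the jaws open and shut (so a half turn about z gives the same grasp; the last joint's range is limited). The gripper opens to 91 mm and grips with 3 to 60 N. Pads are 32 mm wide; open, the fingers measure 118 mm over their backs; the gripper's body (76 mm by 178 mm) begins 60 mm behind the grasp point.
Start: joints at [-1.146, 18.312, 89.639, -0, 72.044, -1.146], TCP at [575.014, 0, 232.976] pointing down, gripper open.
Joint ranges: [-177.97, 177.97], [-48.28, 115.42], [12.27, 149.76], [-77.06, 257.06], [2.81, 150.46], [-146.56, 146.56]. Speed limits (degrees/s): [147.25, 147.25, 180, 180, 180, 180].

## Interface

Orientations are given as [roll, pitch, yaw] about the fixed x, y, z axes, in that order (R = Rz(yaw) Ry(pitch) Rx(roll)).
In Python, from workcell import telemetry, viewer, job_done, env gives the robot as it stands. The module is installed in compiled form; this text tells all that it offers.
- The arm moves only by the shell command python3 -m jog 'ROWS' [FORCE]. ROWS is JSON, a list of rows, each a list of 3 entries, a list of its own where there are three numbers: the shift along the tool's x, y, z in cm, then the turn about the tool's z in degrees, then the opening, from 0 (shut) to 1 (fully open). A call has 1 to 10 rows; each row shifts and turns the pose as measured when the row begins, along the tool's axes as they then stand; what a row does not reach is not made up. A row lasts 1/8 s, in which the tool goes at most 62.5 mm and 10.7 degrees, less where a joint would pass 70% of its speed; a pose out of reach is approached as far as the arm can. A call is refused whole if a number of a shift passes 6.25 or a number of a turn 10.7, either way. A call with a gripper value outside its range is refused whole. The fingers move at their own pace and stop on an object; FORCE is the grip in N (left out, the last holds). Time passes only in rows, so rows that do not move let the fingers close. It gives the time, the measured TCP pose, the force and the opening at its end, in the units of the state.
- telemetry.state(): the state, without advancing time (a new reading comes with each control period).
- viewer.grab_frame(name): name is "scene" or "side" or "wrist"; returns a dict with "color" (384x512x3 uint8, red, green, blue), "K" (3x3 intrinsics, pixels), "k1" (the pictures are not rectified: a ray, as slopes to the right and down, at radius r is drawn at 1 + k1 r^2 times it, then the intrinsics apply), "rvec" (rotation vector, rad) and "tvec" (3), from world to camera coordinates, as OpenCV has them. Camera axes: x right, y down, z forward; pixel columns grow to the right and rows downward; lengths in mm; the calibration is good to about 2 mm. A picture is of the moment at which its call begins. There is no depth.
- job_done(): hands the job in, once; it reports no verdict.
The state is a dict: "time_s": time; "qpos": joint angles; "qvel": joint speeds; "effort": joint torques, N m; "ee_pos": TCP position; "ee_rot": TCP orientation; "force": force on the tool from outside, world axes, zero at the start; "torque": the same for the moment, N m; "gripper_width": finger opening in mm.
Only numpy, scipy, OpenCV 4.12 (cv2) and the standard library are available. Lean on these libraries where they do the work, as an engineer would, in place of code of your own. Each camera call takes 0.05 s, during which the arm holds its last target. There are 200 camera calls.

## Working session

There is one attempt and no reset: what is moved stays moved. The work goes in short steps, Python scripts to look and compute and a shell command to move; the robot and the scene stay as the last step left them, time stands still between calls to the robot, and variables do not carry over. Pictures are saved under pics/ and viewed, about 8 in all and at most 12, crops included, and the job is handed in when it is done.

```bash
mkdir -p pics; cat > h.py <<'E'
import numpy as np, cv2
from workcell import telemetry, viewer, job_done, env
def grab(n,save=None):
    f=viewer.grab_frame(n)
    if save: cv2.imwrite('pics/'+save,f['color'][:,:,::-1])
    return f
def ray(f,uv):
    K=np.array(f['K']);uv=np.array(uv,float).reshape(-1,2)
    d=(uv-[K[0,2],K[1,2]])/[K[0,0],K[1,1]]
    s=d.copy()
    for _ in range(30): s=d/(1+f['k1']*(s**2).sum(1,keepdims=True))
    R=cv2.Rodrigues(np.array(f['rvec'],float))[0];t=np.array(f['tvec'],float).ravel()
    return -R.T@t,np.c_[s,np.ones(len(s))]@R
def plane(f,uv,z):
    c,d=ray(f,uv); return (c+d*((z-c[2])/d[:,2])[:,None])[:,:2]
def proj(f,P):
    K=np.array(f['K']);R=cv2.Rodrigues(np.array(f['rvec'],float))[0]
    p=np.atleast_2d(P)@R.T+np.array(f['tvec'],float).ravel();s=p[:,:2]/p[:,2:]
    s=s*(1+f['k1']*(s**2).sum(1,keepdims=True));return s*[K[0,0],K[1,1]]+[K[0,2],K[1,2]]
E
python3 - <<'E'
from h import *
s=telemetry.state();print(s['time_s'],s['ee_pos'],s['ee_rot'],s['gripper_width'])
im=[]
for n in('scene','side'):
    f=grab(n,n+'0.png');print(n,ray(f,[[256,192]]),f['K'][0][0],f['k1'])
    im.append(f['color'])
f=grab('wrist','wrist0.png');print(ray(f,[[256,192]]))
cv2.imwrite('pics/a.png',cv2.resize(np.vstack([np.hstack(im),np.hstack([f['color'],f['color']*0])]),(800,600))[:,:,::-1])
E
```

```text
0.0 [5.74510177e+02 3.33664962e-02 2.32090739e+02] [-1.79894742e+02 -1.44858019e-04  9.00047371e+01] 91.34954024523245
scene (array([ 977.77885583, -740.18531566, 1028.02897528]), array([[-0.37527004,  0.56085264, -0.73809496]])) 484.80154358824313 -0.11739527140566353
side (array([157.22874356, 955.85978581, 932.60909295]), array([[ 0.24930742, -0.70879978, -0.66020614]])) 492.6950698052043 0.07442437916205431
(array([573.6676568 ,  75.60241545, 383.28313739]), array([[ 0.00749071, -0.27404476, -0.96174377]]))
```

View pics/scene0.png

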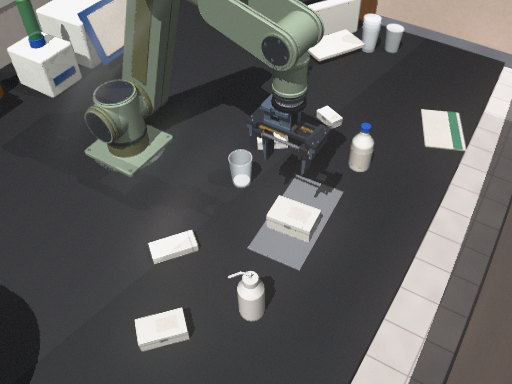

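View pics/side0.png

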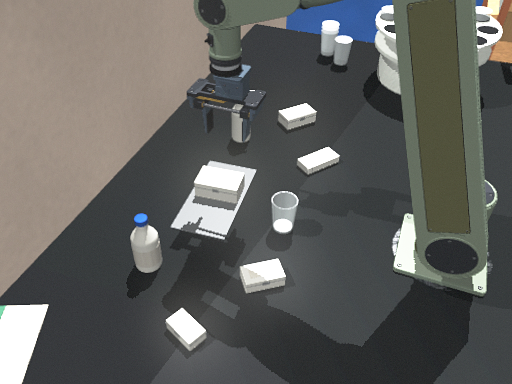

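```bash
python3 - <<'E'
from h import *
import json
out=[]
for n,cs in(('scene',dict(large=(162,328),slim=(173,246),med=(272,142),small=(329,116),base=(293,218))),('side',dict(large=(297,116),slim=(318,160),med=(262,275),small=(186,328),base=(219,184)))):
    f=grab(n);g=f['color'].astype(int)
    m=(g.min(2)>125).astype(np.uint8)
    if n=='side': m=(g.min(2)>125).astype(np.uint8)
    row=[]
    for k,(x,y) in cs.items():
        crop=f['color'][max(0,y-32):y+32,x-40:x+40]
        row.append(cv2.resize(crop,(400,320),interpolation=cv2.INTER_CUBIC)[:300] if 0 else cv2.resize(crop,(260,208),interpolation=cv2.INTER_CUBIC))
        nl,lab,st,ce=cv2.connectedComponentsWithStats(m)
        l=lab[y,x]
        if l==0: print(n,k,'none');continue
        c=max(cv2.findContours((lab==l).astype(np.uint8),0,2)[0],key=cv2.contourArea)
        h=cv2.convexHull(c);a=cv2.approxPolyDP(h,2.5,True)[:,0]
        print(n,k,st[l][4],a.tolist(),plane(f,[ce[l]],20).round().tolist())
        P0=plane(f,a,0);print('   z0',P0.round().tolist())
    out.append(np.hstack(row[:3]));out.append(np.hstack(row[3:]+[row[0]*0]))
    
cv2.imwrite('pics/c.png',cv2.resize(np.vstack(out),(600,600))[:,:,::-1])
cv2.imwrite('pics/c.png',cv2.resize(np.vstack([np.hstack([out[0],out[1][:,:520]]),np.hstack([out[2],out[3][:,:520]])]),(800,320))[:,:,::-1])
E
```

```text
scene large 1646 [[181, 307], [188, 339], [141, 350], [134, 320]] [[506.0, -443.0]]
   z0 [[501.0, -366.0], [566.0, -423.0], [492.0, -502.0], [428.0, -454.0]]
scene slim 1040 [[192, 230], [197, 250], [154, 263], [149, 242]] [[383.0, -245.0]]
   z0 [[382.0, -166.0], [434.0, -212.0], [364.0, -303.0], [309.0, -259.0]]
scene med none
scene small 358 [[317, 109], [327, 105], [342, 117], [340, 124], [333, 127], [317, 117]] [[489.0, 436.0]]
   z0 [[427.0, 473.0], [446.0, 511.0], [519.0, 479.0], [529.0, 442.0], [516.0, 416.0], [447.0, 435.0]]
scene base 4351 [[293, 179], [342, 192], [299, 269], [248, 247], [275, 200]] [[612.0, -18.0]]
   z0 [[520.0, 141.0], [666.0, 170.0], [688.0, -124.0], [542.0, -134.0], [517.0, 43.0]]
side large 645 [[316, 111], [313, 121], [290, 128], [279, 120], [279, 110], [304, 103]] [[509.0, -445.0]]
   z0 [[463.0, -527.0], [456.0, -462.0], [516.0, -392.0], [566.0, -425.0], [586.0, -485.0], [517.0, -563.0]]
side slim 666 [[339, 155], [337, 161], [308, 173], [297, 164], [298, 158], [325, 147]] [[379.0, -233.0]]
   z0 [[329.0, -305.0], [328.0, -273.0], [394.0, -184.0], [438.0, -213.0], [444.0, -243.0], [380.0, -330.0]]
side med 1168 [[278, 258], [285, 274], [284, 284], [246, 292], [240, 266]] [[386.0, 248.0]]
   z0 [[372.0, 168.0], [340.0, 209.0], [333.0, 239.0], [409.0, 294.0], [451.0, 226.0]]
side small 983 [[180, 308], [205, 329], [205, 337], [190, 350], [165, 322]] [[488.0, 442.0]]
   z0 [[531.0, 389.0], [456.0, 418.0], [448.0, 435.0], [464.0, 474.0], [545.0, 433.0]]
side base 3315 [[256, 170], [226, 234], [171, 227], [203, 165], [215, 161]] [[602.0, 35.0]]
   z0 [[544.0, -140.0], [525.0, 139.0], [670.0, 169.0], [703.0, -103.0], [677.0, -135.0]]
```

View pics/c.png

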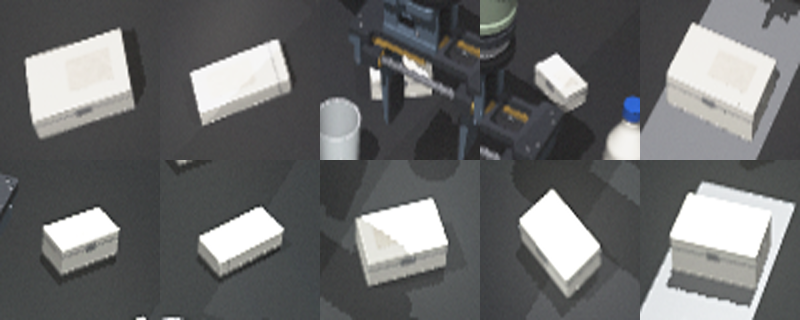

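View pics/wrist0.png

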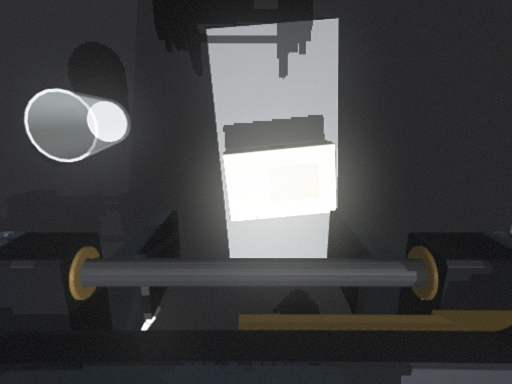

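```bash
cat >> h.py <<'E'
def rect(f,pts,z):
    r=cv2.minAreaRect(plane(f,pts,z).astype(np.float32));(c,(a,b),t)=r
    if a<b: a,b,t=b,a,t+90
    return [round(float(v),1) for v in (*c,a,b,(t+90)%180-90)]
E
python3 - <<'E'
from h import *
f=grab('side');g=f['color'].min(2)
for k,(x,y) in dict(large=(297,112),slim=(318,155),med=(266,268),small=(180,325),base=(219,176)).items():
  for th in (190,):
    m=(g>th).astype(np.uint8);nl,lab,st,ce=cv2.connectedComponentsWithStats(m)
    l=lab[y,x]
    if not l: print(k,th,'none',g[y,x]);continue
    c=max(cv2.findContours((lab==l).astype(np.uint8),0,2)[0],key=cv2.contourArea)[:,0]
    print(k,th,st[l].tolist(),[(z,rect(f,c,z)) for z in (24,30,34,40)])
f=grab('scene');g=f['color'].min(2)
print(rect(f,[(134.5,326),(181.5,310.5),(188,332),(140.5,346)],40)) 
# crop corners, scene 'large': origin (122,296), scale 2
o=np.array([122,296]);cp=np.array([(25,60),(121,30),(133,92),(37,125)])/2+o
for z in(34,40):print('scene A',z,rect(f,cp,z))
o=np.array([133,214]);cp=np.array([(190,72),(279,41),(290,78),(203,110)])/2-[80,0]+o
print('scene slim',rect(f,cp,24))
E
cp() { :; }; python3 - <<'E'
from h import *
f=grab('wrist')
print(rect(f,[(223,153),(333,143),(337,208),(231,220)],54))
print(plane(f,[(205,28),(337,18),(338,143),(218,153)],4))
E
```

```text
large 190 [279, 103, 38, 18, 368] [(24, [514.8, -464.9, 113.9, 69.1, 48.8]), (30, [512.4, -455.5, 113.1, 68.6, 48.8]), (34, [510.8, -449.3, 112.6, 68.3, 48.8]), (40, [508.5, -439.9, 111.9, 67.8, 48.8])]
slim 190 [298, 147, 42, 22, 478] [(24, [380.6, -239.1, 122.0, 59.3, 53.5]), (30, [379.2, -231.2, 121.2, 59.0, 53.5]), (34, [378.2, -226.0, 120.7, 58.7, 53.5]), (40, [376.7, -218.1, 119.9, 58.3, 53.5])]
med 190 [240, 258, 46, 27, 796] [(24, [388.5, 239.4, 96.2, 58.7, 36.0]), (30, [386.9, 244.1, 95.6, 58.3, 36.0]), (34, [385.9, 247.3, 95.2, 58.0, 36.0]), (40, [384.4, 252.0, 94.5, 57.6, 36.0])]
small 190 [166, 308, 40, 36, 740] [(24, [491.8, 438.2, 81.3, 46.9, -25.6]), (30, [489.6, 441.6, 80.8, 46.6, -25.6]), (34, [488.2, 443.9, 80.4, 46.4, -25.6]), (40, [485.9, 447.3, 79.9, 46.1, -25.6])]
base 190 [171, 161, 85, 73, 2582] [(24, [600.2, 35.7, 292.4, 157.4, -84.3]), (30, [597.3, 41.8, 290.5, 156.4, -84.3]), (34, [595.3, 45.8, 289.2, 155.7, -84.3]), (40, [592.4, 51.9, 287.3, 154.7, -84.3])]
[516.5, -448.5, 110.1, 57.1, 53.3]
scene A 34 [523.4, -455.4, 115.2, 81.4, 52.2]
scene A 40 [526.2, -457.1, 114.5, 80.9, 52.2]
scene slim [398.5, -258.4, 121.3, 63.1, 56.1]
[604.2, -5.8, 123.5, 78.9, 6.9]
[[518.85161574 160.56380885]
 [667.54923808 170.55804472]
 [679.69324461  31.21657123]
 [529.02478031  18.60913679]]
```

```bash
python3 - <<'E'
from h import *
f=grab('scene');print(plane(f,[(241,183),(360,165),(252,315)],0).round(),'front bottom edges')
f=grab('side');print(plane(f,[(283,229),(148,268),(241,140)],0).round())
E
python3 -m jog '[[[-6.25,0,0],10.7,1],[[-6.25,0,0],10.7,1],[[-6.25,-2.5,0],10.7,1],[[-6,-4,0],4.4,1],[[0,0,0],0,1]]'
```

```text
[[ 398.   48.]
 [ 665.  299.]
 [ 657. -294.]] front bottom edges
[[ 392.   67.]
 [ 656.  313.]
 [ 644. -268.]]
time_s: 1.12
ee_pos: [461.5, -198.3, 232.1]
ee_rot: [179.9, -0.0, 52.7]
force: [0.3, 0.6, -0.3]
gripper_width: 91.2
```

```bash
cat >> h.py <<'E'
def to(x,y,z,yaw):
    s=telemetry.state();p=np.array(s['ee_pos']);w=np.radians(s['ee_rot'][2])
    d=np.array([x,y,z])-p;c,n=np.cos(w),np.sin(w)
    t=(s['ee_rot'][2]-yaw+90)%180-90
    print('at',p.round(1),round(s['ee_rot'][2],1),'F',np.round(s['force'],1),'w',round(s['gripper_width'],1),'t',round(s['time_s'],2))
    print('shift cm',np.round([(c*d[0]+n*d[1])/10,(n*d[0]-c*d[1])/10,-d[2]/10],2),'turn',round(t,1))
def wrect(f,z,th=190,guess=None,box=None):
    g=f['color'].min(2).copy()
    m=(g>th).astype(np.uint8);nl,lab,st,ce=cv2.connectedComponentsWithStats(m)
    q=proj(f,[[*guess,z]])[0].round().astype(int)
    for l in range(1,nl):
        if st[l][4]<300: continue
        c=max(cv2.findContours((lab==l).astype(np.uint8),0,2)[0],key=cv2.contourArea)[:,0]
        print(st[l].tolist(),rect(f,c,z),'guess px',q.tolist())
E
python3 -m jog '[[[-6.2,-2,0],0,1],[[-6.2,-2,0],0,1],[[0,0,0],0,1]]'
python3 - <<'E'
from h import *
f=grab('wrist','w1.png');wrect(f,24,150,(380,-239));to(354,-275,21,53.5)
E
```

```text
time_s: 1.5
ee_pos: [361.0, -270.9, 232.8]
ee_rot: [179.6, -0.1, 52.9]
force: [0.1, -0.8, 0.3]
gripper_width: 91.4
[225, 89, 49, 102, 4796] [378.6, -241.0, 119.1, 56.9, 53.4] guess px [249, 140]
[399, 165, 73, 87, 3733] [511.9, -451.1, 115.6, 67.2, 49.1] guess px [249, 140]
at [ 362.7 -270.2  232.9] 53.0 F [ 0.1 -0.   1. ] w 91.0 t 1.55
shift cm [-0.91 -0.41 21.19] turn -0.5
```

View pics/w1.png

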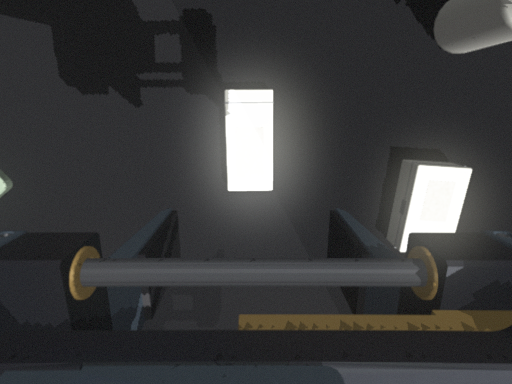

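```bash
python3 -m jog '[[[-1,-0.5,5],-0.4,1],[[0,0,6],0,1],[[0,0,6],0,1],[[0,0,0],0,1]]'
python3 - <<'E'
from h import *
to(352.4,-276.3,22,53.4)
E
```

```text
time_s: 2.05
ee_pos: [364.2, -275.9, 61.2]
ee_rot: [178.9, -0.3, 53.8]
force: [-0.4, 0.9, 0.3]
gripper_width: 91.2
at [ 364.2 -275.9   61.2] 53.8 F [-0.4  0.9  0.3] w 91.2 t 2.05
shift cm [-0.73 -0.93  3.92] turn 0.4
```

```bash
python3 -m jog '[[[-0.7,-0.9,0],0.4,1],[[0,0,2.5],0,1],[[0,0,0],0,1]]'
python3 - <<'E'
from h import *
to(352.4,-276.3,22,53.4)
E
```

```text
time_s: 2.42
ee_pos: [358.0, -278.6, 41.6]
ee_rot: [178.2, -0.2, 53.5]
force: [-0.1, -0.6, 0.2]
gripper_width: 91.4
at [ 358.  -278.6   41.6] 53.5 F [-0.1 -0.6  0.2] w 91.4 t 2.42
shift cm [-0.15 -0.59  1.96] turn 0.1
```

```bash
python3 -m jog '[[[-0.2,-0.6,1.9],0,1],[[0,0,0],0,1]]'
python3 - <<'E'
from h import *
f=grab('wrist');to(352.4,-276.3,22,53.4);print(telemetry.state()['ee_rot'])
f=grab('wrist');to(352.4,-276.3,22,53.4);print(telemetry.state()['ee_rot'])
E
```

```text
time_s: 2.68
ee_pos: [355.1, -279.0, 26.8]
ee_rot: [177.7, -0.2, 53.5]
force: [-0.3, 0.6, -0.2]
gripper_width: 91.0
at [ 356.2 -279.9   27.6] 53.5 F [0.6 0.4 0.2] w 91.2 t 2.73
shift cm [ 0.06 -0.52  0.56] turn 0.1
[177.4712833   -0.21149797  53.54130903]
at [ 356.5 -280.1   27.6] 53.5 F [ 0.3 -0.6  0.8] w 91.5 t 2.77
shift cm [ 0.06 -0.55  0.56] turn 0.1
[177.44373802  -0.20875203  53.54727977]
```

```bash
python3 -m jog '[[[0,-0.5,0.5],0,1],[[0,0,0],0,1],[[0,0,0],0,0],[[0,0,0],0,0],[[0,0,0],0,0],[[0,0,0],0,0],[[0,0,0],0,0]]' 6
python3 - <<'E'
from h import *
f=grab('wrist','w2.png');to(352.4,-276.3,22,53.4);print(telemetry.state()['ee_rot'])
E
```

```text
time_s: 3.65
ee_pos: [353.6, -278.0, 24.1]
ee_rot: [177.2, -0.2, 53.6]
force: [0.1, -0.4, 0.9]
gripper_width: 56.5
at [ 353.6 -278.    24.1] 53.6 F [0.  0.1 0.9] w 56.9 t 3.7
shift cm [ 0.06 -0.2   0.21] turn 0.2
[177.22985726  -0.19571843  53.55598384]
```

```bash
python3 -m jog '[[[0,0,-3],0,0],[[0,0,-3],0,0],[[0,0,-3],0,0],[[0,0,-4],0,0],[[0,0,-4],0,0],[[0,0,-2],0,0],[[0,0,0],0,0]]'
python3 - <<'E'
from h import *
f=grab('wrist','w3.png');to(352.4,-276.3,22,53.4);print(telemetry.state()['ee_rot'])
a=grab('scene')['color'][150:290,100:300];b=grab('side')['color'][60:200,220:420]
cv2.imwrite('pics/d.png',np.vstack([cv2.resize(np.hstack([a,b]),(800,280)),cv2.resize(f['color'],(400,300)).repeat(1,0)[:,:,:].repeat(2,1)])[:,:,::-1])
E
```

```text
time_s: 4.58
ee_pos: [344.2, -271.9, 217.3]
ee_rot: [177.6, -0.2, 53.6]
force: [0.4, -0.2, -2.8]
gripper_width: 56.0
at [ 343.7 -271.4  216.3] 53.6 F [-0.5  0.2 -1.7] w 56.1 t 4.62
shift cm [ 0.13  0.99 19.43] turn 0.2
[177.71787816  -0.18877653  53.57908191]
```

View pics/d.png

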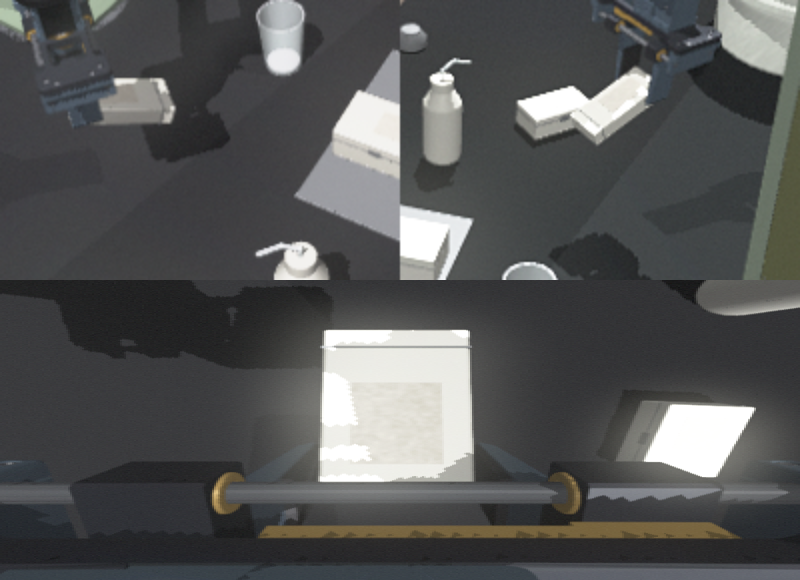

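```bash
python3 -m jog '[[[0,0,-1.5],-9,0],[[2,2,-1.5],-9,0],[[3,3,-0.5],-9,0],[[4,3,0],-9,0],[[5,3,0],0,0],[[5,3,0],0,0],[[5,3,0],0,0],[[5,3,0],0,0],[[5,2,0],0,0],[[0,0,0],0,0]]' 10
python3 - <<'E'
from h import *
to(600,118,250,95)
E
```

```text
time_s: 5.98
ee_pos: [582.6, 55.4, 232.8]
ee_rot: [179.8, 0.7, 90.6]
force: [-0.4, -1.0, -1.5]
gripper_width: 55.8
at [582.6  55.4 232.8] 90.6 F [-0.4 -1.  -1.5] w 55.8 t 5.97
shift cm [ 6.24  1.81 -1.72] turn -4.4
```

```bash
python3 -m jog '[[[3,1,0],-4,0],[[2.5,0.8,0],0,0],[[0,0,0],0,0],[[0,0,0],0,0],[[0,0,0],0,0],[[0,0,0],0,0]]' 4
python3 - <<'E'
from h import *
grab('wrist','w4.png');to(600,118,250,95)
a=grab('scene')['color'][80:280,230:430];b=grab('side')['color'][80:280,120:320]
cv2.imwrite('pics/e.png',cv2.resize(np.hstack([a,b]),(800,400))[:,:,::-1])
E
```

```text
time_s: 6.72
ee_pos: [595.2, 106.5, 225.4]
ee_rot: [-179.3, 1.0, 94.5]
force: [0.1, -0.8, -1.7]
gripper_width: 55.7
at [595.2 106.5 225.5] 94.6 F [-0.   0.1 -2.2] w 56.3 t 6.78
shift cm [ 1.1   0.57 -2.45] turn -0.4
```

View pics/e.png

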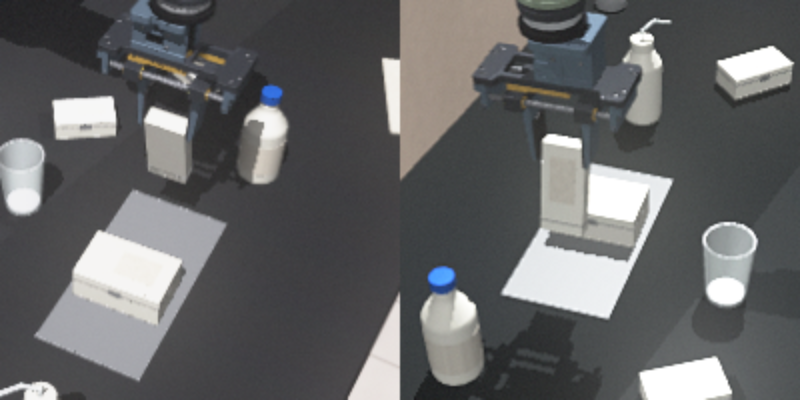

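```bash
python3 -m jog '[[[1,0.5,2],0,0],[[0,0,4],0,0],[[0,0,3],0,0],[[0,0,0],0,0]]' 
python3 - <<'E'
from h import *
f=grab('wrist');to(600,118,122,95);print(telemetry.state()['ee_rot'])
a=grab('scene')['color'][120:270,240:390];b=grab('side')['color'][120:270,140:290]
cv2.imwrite('pics/f.png',np.vstack([cv2.resize(np.hstack([a,b]),(800,400),interpolation=cv2.INTER_CUBIC)])[:,:,::-1])
E
```

```text
time_s: 7.38
ee_pos: [600.0, 115.8, 135.1]
ee_rot: [-179.6, 0.9, 94.5]
force: [0.4, -0.6, -1.4]
gripper_width: 55.5
at [601.2 116.1 136.7] 94.5 F [ 0.8 -0.4 -1.7] w 55.9 t 7.42
shift cm [ 0.2  -0.1   1.47] turn -0.5
[-179.81892227    0.90544016   94.53755631]
```

View pics/f.png

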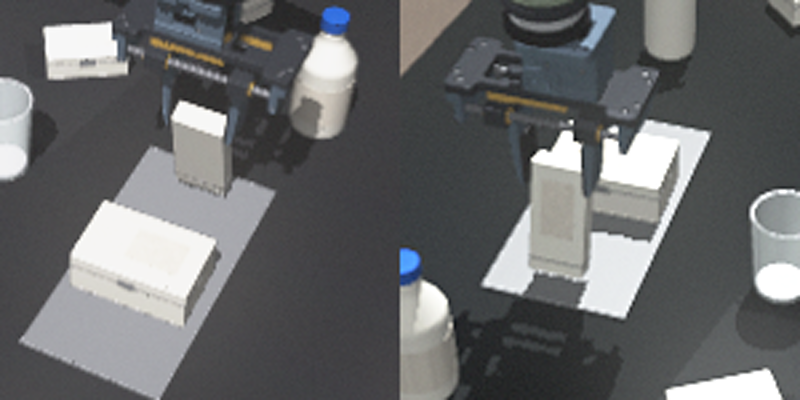

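```bash
python3 - <<'E'
from h import *
a=grab('scene');b=grab('side')
print(plane(a,[(304.9,164.2),(325.5,168.7)],142).mean(0),plane(a,[(306.7,186.7),(326.2,192)],22).mean(0))
print(plane(b,[(189.9,178.1),(208.6,183)],142).mean(0),plane(b,[(188.8,219.4),(210.5,223)],22).mean(0))
to(600,118,122,95)
E
python3 -m jog '[[[0.3,0,1.2],0,0],[[0,0,0],0,0]]'
```

```text
[610.38788814  89.04952568] [606.53806155 121.58235177]
[602.46249551 118.57115313] [598.19905752 141.142136  ]
at [602.6 116.3 138.9] 94.5 F [-0.   0.2 -2.2] w 55.5 t 7.62
shift cm [ 0.19 -0.24  1.69] turn -0.5
time_s: 7.88
ee_pos: [603.0, 119.5, 127.6]
ee_rot: [179.7, 0.9, 94.5]
force: [0.2, 0.2, -2.5]
gripper_width: 56.1
```

```bash
python3 -m jog '[[[-1,0,0],0,0],[[-1,0,0],0,0],[[0,0,0],0,0],[[2.5,0,0],0,0],[[0,0,0],0,0]]' 3
python3 - <<'E'
from h import *
to(600,118,122,95)
out=[]
for n,(x,y) in(('scene',(240,120)),('side',(140,140))):
    f=grab(n);out.append(cv2.resize(f['color'][y:y+100,x:x+100],(400,400),interpolation=cv2.INTER_CUBIC))
cv2.imwrite('pics/g.png',np.hstack(out)[:,:,::-1])
E
```

```text
time_s: 8.5
ee_pos: [603.3, 122.3, 128.2]
ee_rot: [179.7, 0.9, 94.4]
force: [0.7, -0.3, -1.7]
gripper_width: 56.1
at [603.3 122.3 128.2] 94.4 F [ 0.7 -0.3 -1.7] w 56.1 t 8.5
shift cm [-0.4  -0.36  0.62] turn -0.6
```

View pics/g.png

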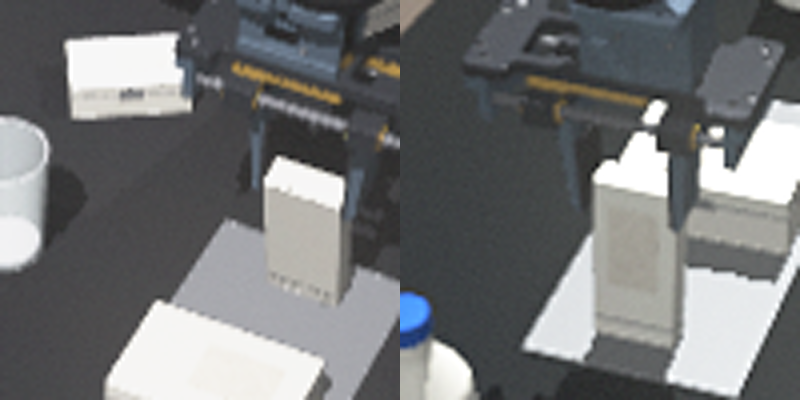

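```bash
python3 - <<'E'
from h import *
a=grab('scene');b=grab('side')
S=lambda X,Y:(140+(X-400)/4,140+Y/4)
t=[(306.25,166.75),(325.5,171.5)];l=[(308,191.25),(325.5,195.75)]
ts=[S(594,187),S(686,203)];ls=[S(597,332),S(676,344)]
for zb in(8,14,20):
  print(zb,plane(a,t,zb+118).mean(0).round(),plane(a,l,zb).mean(0).round(),plane(b,ts,zb+118).mean(0).round(),plane(b,ls,zb).mean(0).round())
E
```

```text
8 [610.  96.] [610. 120.] [596. 130.] [601. 140.]
14 [612.  90.] [612. 115.] [593. 136.] [598. 146.]
20 [615.  85.] [614. 110.] [590. 142.] [595. 151.]
```

```bash
python3 -m jog '[[[-1.2,-0.3,0.4],0,0],[[0,0,0],0,0]]';python3 -m jog '[[[0,0,0.4],0,0],[[0,0,0],0,0]]';python3 -m jog '[[[0,0,0.3],0,0],[[0,0,0],0,0]]'
```

```text
time_s: 8.95
ee_pos: [602.5, 106.9, 125.5]
ee_rot: [179.5, 0.9, 94.3]
force: [-0.6, 0.3, -1.1]
gripper_width: 55.7
time_s: 9.2
ee_pos: [603.3, 106.2, 122.1]
ee_rot: [179.3, 0.9, 94.2]
force: [0.9, -0.3, -0.2]
gripper_width: 55.9
time_s: 9.45
ee_pos: [603.5, 106.2, 119.2]
ee_rot: [179.3, 1.0, 94.3]
force: [-0.0, -1.2, 0.0]
gripper_width: 56.1
```

```bash
python3 -m jog '[[[0.6,0,0],0,0],[[0.6,0,0.1],0,0],[[0,0,0],0,0]]'
python3 - <<'E'
from h import *
a=grab('scene');b=grab('side');o=[]
for f,(x,y) in((a,(270,140)),(b,(150,150))): o.append(cv2.resize(f['color'][y:y+75,x:x+75],(400,400),interpolation=cv2.INTER_CUBIC))
cv2.imwrite('pics/i.png',np.hstack(o)[:,:,::-1])
E
```

```text
time_s: 9.82
ee_pos: [602.7, 119.5, 118.2]
ee_rot: [179.3, 0.9, 94.3]
force: [0.8, 0.2, 2.0]
gripper_width: 56.1
```

View pics/i.png

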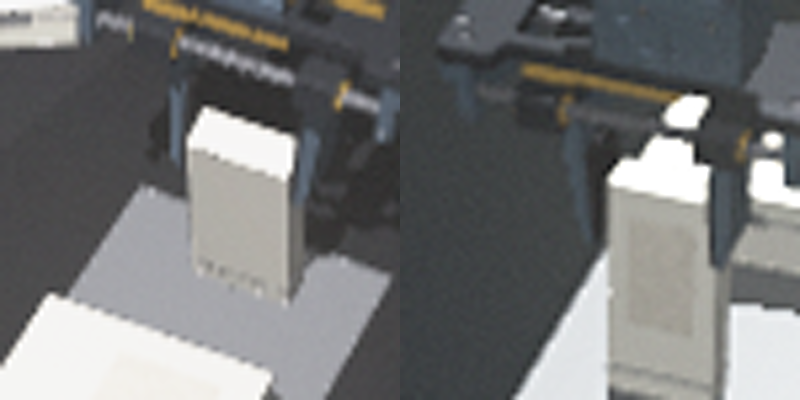

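```bash
python3 - <<'E'
from h import *
a=grab('scene');b=grab('side')
print(plane(a,[(305.25,168.1),(324.6,173.4)],124),plane(a,[(306.9,190.25),(324.4,195.9)],4))
print(plane(b,[(150+208/5.333,150+182/5.333),(150+312/5.333,150+197/5.333)],124))
E
```

```text
[[583.45148612  86.70247932]
 [636.12743998  95.78077083]] [[578.24059028 119.63661097]
 [631.11218987 126.31360687]]
[[630.46080413 121.76343877]
 [580.23654311 113.57729715]]
```

```bash
python3 - <<'E'
from h import *
a=grab('scene');g=a['color'].astype(int).mean(2).astype(int)
for x in(309,314,320): print(x,list(zip(range(160,206),g[160:206,x])))
print(proj(a,[[603,y,z] for y,z in((-18+120,4),(108,4),(108,124),(114,4),(132,4),(108,16))]).round(1).tolist())
print(proj(a,[[604,-6+40,4],[604,-6-40,4],[604,-46,54],[604,34,54]]).round(1))
for x in (282,288,295): print(x,g[195:245,x].tolist())
E
```

```text
309 [(160, np.int64(145)), (161, np.int64(236)), (162, np.int64(246)), (163, np.int64(246)), (164, np.int64(246)), (165, np.int64(246)), (166, np.int64(246)), (167, np.int64(246)), (168, np.int64(234)), (169, np.int64(173)), (170, np.int64(172)), (171, np.int64(171)), (172, np.int64(171)), (173, np.int64(169)), (174, np.int64(172)), (175, np.int64(172)), (176, np.int64(170)), (177, np.int64(171)), (178, np.int64(171)), (179, np.int64(172)), (180, np.int64(171)), (181, np.int64(172)), (182, np.int64(168)), (183, np.int64(169)), (184, np.int64(171)), (185, np.int64(172)), (186, np.int64(169)), (187, np.int64(171)), (188, np.int64(168)), (189, np.int64(136)), (190, np.int64(142)), (191, np.int64(170)), (192, np.int64(168)), (193, np.int64(168)), (194, np.int64(167)), (195, np.int64(167)), (196, np.int64(167)), (197, np.int64(169)), (198, np.int64(168)), (199, np.int64(168)), (200, np.int64(167)), (201, np.int64(169)), (202, np.int64(169)), (203, np.int64(168)), (204, np.int64(168)), (205, np.int64(185))]
314 [(160, np.int64(51)), (161, np.int64(53)), (162, np.int64(222)), (163, np.int64
[... 2167 characters left out ...]
 244, 244, 244, 244, 244, 244, 244, 244, 244, 244, 244, 244, 244, 245, 238, 214, 214, 201, 194, 205, 213, 211, 210, 211, 210, 193, 172, 169, 167, 167, 166, 167, 168, 169, 168, 166, 167, 165]
288 [166, 166, 168, 234, 245, 243, 243, 244, 244, 244, 244, 244, 244, 244, 244, 244, 243, 242, 240, 239, 240, 241, 243, 244, 244, 244, 244, 244, 242, 228, 210, 169, 137, 143, 191, 211, 211, 211, 211, 203, 180, 168, 168, 168, 168, 167, 166, 167, 169, 166]
295 [166, 168, 167, 168, 168, 186, 235, 244, 243, 243, 243, 242, 240, 238, 239, 239, 240, 241, 239, 239, 238, 238, 239, 239, 242, 243, 244, 244, 244, 244, 245, 236, 212, 213, 202, 156, 185, 213, 211, 211, 212, 211, 180, 162, 167, 166, 168, 166, 166, 166]
```

```bash
python3 -m jog '[[[0,0,-0.8],0,0],[[-1.5,0,0],0,0],[[-1.5,0,0],0,0],[[0,0,0.6],0,0],[[0.3,0,0.3],0,0],[[0.8,0,0.2],0,0],[[0.8,0,0],0,0],[[0.8,0,0],0,0],[[0,0,0],0,0]]'
cat > tilt.py <<'E'
from h import *
a=grab('scene');g=a['color'].astype(int).mean(2)
to(603,120,118,95)
for x in(309,314,320):
    c=g[150:182,x]; r=np.where(c>205)[0]+150
    print(x,'top face rows',r.min()-.5,r.max()+.5,'len',len(r), g[184:202,x].round().astype(int).tolist())
    print('  y of -y top edge @124:',plane(a,[(x,r.max()+.5)],124).round(1).tolist(),'y of +y top edge:',plane(a,[(x,r.min()-.5)],124).round(1).tolist())
E
python3 tilt.py
```

```text
time_s: 11.2
ee_pos: [601.4, 115.3, 113.9]
ee_rot: [179.5, 1.0, 94.2]
force: [0.7, 0.1, 2.1]
gripper_width: 55.9
at [601.4 115.  113.9] 94.2 F [ 0.  -0.4  0.8] w 55.8 t 11.25
shift cm [ 0.49  0.2  -0.41] turn -0.8
309 top face rows 161.5 181.5 len 20 [222, 223, 223, 223, 223, 224, 223, 223, 223, 224, 223, 223, 222, 203, 210, 223, 209, 180]
  y of -y top edge @124: [[615.1, 48.7]] y of +y top edge: [[580.1, 114.0]]
314 top face rows 163.5 181.5 len 18 [223, 224, 223, 223, 223, 223, 222, 223, 223, 222, 223, 223, 224, 223, 215, 205, 217, 223]
  y of -y top edge @124: [[626.1, 55.4]] y of +y top edge: [[595.1, 114.2]]
320 top face rows 165.5 181.5 len 16 [224, 223, 221, 221, 222, 222, 212, 185, 156, 139, 121, 108, 112, 113, 118, 124, 119, 138]
  y of -y top edge @124: [[639.3, 63.4]] y of +y top edge: [[612.3, 115.8]]
```

```bash
python3 - <<'E'
from h import *
a=grab('scene');b=grab('side');o=[]
for f,(x,y) in((a,(270,140)),(b,(150,150))): o.append(cv2.resize(f['color'][y:y+75,x:x+75],(400,400),interpolation=cv2.INTER_CUBIC))
cv2.imwrite('pics/j.png',np.hstack(o)[:,:,::-1])
E
```

```text
(no output)
```

View pics/j.png

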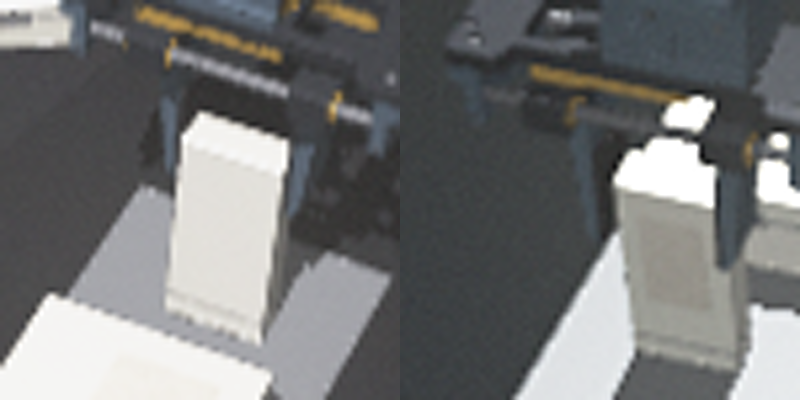

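```bash
python3 - <<'E'
from h import *
a=grab('scene');b=grab('side')
print(plane(a,[(304.1,166.25),(323.4,171.5)],121).mean(0),plane(a,[(301.3,197.75),(319.1,204.7)],6).mean(0))
print(plane(b,[(189.75,183.75),(208.8,188)],121).mean(0),plane(b,[(193.5,216),(213.75,219)],4).mean(0))
E
```

```text
[602.64071766  98.59484051] [606.70674163  85.92381167]
[605.26564529 115.2721738 ] [602.99574766 108.31638407]
```

```bash
python3 -m jog '[[[-0.7,0,0],0,0],[[0,0,0],0,0]]';python3 tilt.py; python3 - <<'E'
from h import *
b=grab('side')['color'].astype(int).mean(2)
for x in (195,200):print(b[178:225,x].astype(int).tolist())
E
```

```text
time_s: 11.7
ee_pos: [601.9, 106.0, 113.7]
ee_rot: [179.6, 1.0, 94.1]
force: [0.7, -0.9, 1.6]
gripper_width: 55.9
at [601.9 106.2 113.7] 94.1 F [ 0.2  0.  -0.3] w 56.3 t 11.75
shift cm [ 1.37  0.21 -0.43] turn -0.9
309 top face rows 163.5 181.5 len 18 [211, 211, 210, 212, 209, 210, 210, 210, 209, 210, 208, 209, 211, 210, 198, 200, 209, 193]
  y of -y top edge @124: [[615.1, 48.7]] y of +y top edge: [[583.7, 107.2]]
314 top face rows 165.5 181.5 len 16 [211, 210, 211, 211, 210, 210, 210, 210, 210, 209, 210, 211, 211, 211, 210, 200, 190, 201]
  y of -y top edge @124: [[626.1, 55.4]] y of +y top edge: [[598.6, 107.4]]
320 top face rows 167.5 181.5 len 13 [191, 174, 149, 141, 123, 108, 108, 107, 111, 114, 110, 112, 108, 107, 108, 120, 120, 137]
  y of -y top edge @124: [[639.3, 63.4]] y of +y top edge: [[615.7, 109.0]]
[255, 255, 255, 255, 255, 203, 153, 157, 158, 158, 158, 154, 154, 155, 156, 155, 158, 158, 156, 158, 159, 160, 159, 157, 159, 158, 156, 161, 160, 156, 156, 157, 157, 145, 139, 151, 160, 120, 87, 92, 95, 94, 95, 93, 95, 93, 96]
[255, 255, 255, 255, 255, 255, 213, 152, 160, 158, 157, 153, 149, 150, 153, 150, 149, 147, 147, 146, 147, 149, 146, 146, 144, 145, 145, 148, 157, 158, 158, 157, 158, 159, 152, 142, 153, 162, 136, 103, 95, 96, 97, 95, 93, 97, 97]
```

```bash
python3 -m jog '[[[0,0,0],0,0.7],[[0,0,0],0,0.8],[[0,0,0],0,1],[[0,0,0],0,1],[[0,0,0],0,1]]'; python3 tilt.py
```

```text
time_s: 12.42
ee_pos: [601.7, 106.6, 113.6]
ee_rot: [179.6, 1.0, 94.1]
force: [0.6, 0.5, -0.4]
gripper_width: 91.2
at [601.8 106.6 113.6] 94.1 F [ 0.3 -0.9  0. ] w 91.3 t 12.47
shift cm [ 1.33  0.22 -0.44] turn -0.9
309 top face rows 163.5 181.5 len 17 [210, 208, 210, 210, 210, 210, 209, 210, 209, 209, 210, 209, 209, 209, 193, 195, 210, 193]
  y of -y top edge @124: [[615.1, 48.7]] y of +y top edge: [[583.7, 107.2]]
314 top face rows 165.5 181.5 len 16 [210, 210, 210, 210, 210, 211, 210, 210, 209, 210, 209, 210, 210, 210, 211, 204, 193, 201]
  y of -y top edge @124: [[626.1, 55.4]] y of +y top edge: [[598.6, 107.4]]
320 top face rows 167.5 181.5 len 14 [211, 201, 190, 173, 149, 136, 117, 107, 107, 107, 108, 108, 107, 109, 104, 100, 108, 108]
  y of -y top edge @124: [[639.3, 63.4]] y of +y top edge: [[615.7, 109.0]]
```

```bash
python3 -m jog '[[[0,0,-4],0,1],[[0,0,-5],0,1],[[-2,0,-4],0,1],[[-5.5,0,0],9,1],[[-5.5,0,0],9,1],[[-5.5,0,0],9,1],[[-5.5,0,0],9,1],[[-5.5,0,0],9,1],[[-5.5,0,0],0,1],[[0,0,0],0,1]]'
python3 - <<'E'
from h import *
to(488,-471,232,49)
E
```

```text
time_s: 13.72
ee_pos: [497.1, -220.6, 252.2]
ee_rot: [178.8, 0.4, 47.8]
force: [1.0, 0.4, -0.5]
gripper_width: 91.0
at [ 497.1 -220.6  252.2] 47.8 F [ 1.   0.4 -0.5] w 91.0 t 13.72
shift cm [-19.15  16.15   2.02] turn -1.2
```

```bash
python3 -m jog '[[[-4.9,4,0],-1.2,1],[[-4.9,4,0.5],0,1],[[-4.9,4,0.5],0,1],[[-4.5,4,0.5],0,1],[[0,0,0],0,1]]'
python3 - <<'E'
from h import *
f=grab('wrist');wrect(f,40,150,(510,-445));wrect(f,40,200,(510,-445));to(510,-445,26,49)
E
```

```text
time_s: 14.35
ee_pos: [496.9, -469.5, 241.1]
ee_rot: [178.6, 0.1, 49.4]
force: [0.3, 1.4, -0.4]
gripper_width: 91.0
[179, 72, 131, 163, 16252] [500.8, -454.1, 189.5, 154.2, 56.4] guess px [245, 148]
[80, 262, 343, 24, 7716] [410.9, -576.1, 448.8, 33.4, -41.4] guess px [245, 148]
[331, 365, 181, 19, 2711] [487.2, -868.9, 272.4, 32.5, -43.0] guess px [245, 148]
[200, 97, 89, 114, 7965] [503.3, -451.8, 133.4, 104.2, 49.4] guess px [245, 148]
[220, 269, 200, 5, 619] [479.8, -631.5, 263.6, 5.5, -41.6] guess px [245, 148]
at [ 497.2 -467.4  241.7] 49.5 F [-0.1  0.6 -0.5] w 91.6 t 14.4
shift cm [ 2.53 -0.48 21.57] turn 0.5
```

```bash
python3 - <<'E'
from h import *
f=grab('wrist','w5.png')
for t in(225,240,250,254):print(t);wrect(f,40,t,(510,-445))
g=f['color'].min(2);print(g[148,190:300].tolist());print(g[85:225,245].tolist())
to(510,-445,26,49)
E
```

```text
225
[214, 99, 62, 98, 5622] [509.4, -443.8, 113.3, 72.1, 49.1] guess px [246, 150]
240
[214, 99, 58, 97, 5356] [507.6, -441.7, 111.9, 65.5, 48.8] guess px [246, 150]
250
[214, 100, 58, 96, 5327] [507.4, -441.8, 111.1, 65.2, 49.1] guess px [246, 150]
254
[214, 100, 57, 96, 5226] [507.4, -441.8, 111.4, 64.9, 48.9] guess px [246, 150]
[170, 174, 178, 180, 182, 183, 188, 188, 192, 194, 196, 200, 203, 204, 202, 194, 197, 202, 201, 205, 208, 211, 211, 216, 232, 255, 255, 255, 255, 255, 255, 255, 255, 255, 255, 255, 255, 255, 255, 255, 255, 255, 255, 255, 255, 255, 255, 255, 255, 255, 255, 255, 255, 255, 255, 255, 255, 255, 255, 255, 255, 255, 255, 255, 255, 255, 255, 255, 255, 255, 255, 255, 255, 255, 255, 255, 255, 255, 255, 255, 253, 230, 230, 228, 227, 226, 224, 222, 221, 219, 218, 217, 211, 213, 210, 205, 204, 202, 199, 196, 193, 191, 189, 188, 182, 180, 178, 177, 172, 173]
[179, 174, 164, 164, 165, 170, 173, 174, 179, 179, 183, 188, 186, 187, 226, 255, 255, 255, 255, 255, 255, 255, 255, 255, 255, 255, 255, 255, 255, 255, 255, 255, 255, 255, 255, 255, 255, 255, 255, 255, 255, 255, 255, 255, 255, 255, 255, 255, 255, 255, 255, 255, 255, 255, 255, 255, 255, 255, 255, 255, 255, 255, 255, 255, 255, 255, 255, 255, 255, 255, 255, 255, 255, 255, 255, 255, 255, 255, 255, 255, 255, 255, 255, 255, 255, 255, 255, 255, 255, 255, 255, 255, 255, 255, 255, 255, 255, 255, 255, 255, 255, 255, 255, 255, 255, 255, 255, 255, 255, 255, 255, 227, 221, 220, 219, 218, 215, 213, 210, 208, 204, 207, 203, 199, 199, 197, 196, 191, 189, 188, 184, 184, 182, 180, 177, 176, 173, 168, 169, 166]
at [ 497.3 -466.   242.3] 49.6 F [-0.1 -0.3  0.8] w 91.1 t 14.45
shift cm [ 2.42 -0.39 21.63] turn 0.6
```

```bash
python3 -m jog '[[[2.5,-0.8,5],0.5,1],[[0,0,5.5],0,1],[[0,0,4.5],0,1],[[0,0,0],0,1]]'
python3 - <<'E'
from h import *
to(507.4,-441.8,26,49);print(telemetry.state()['ee_rot'])
E
```

```text
time_s: 14.95
ee_pos: [515.4, -435.8, 93.0]
ee_rot: [178.3, -0.1, 49.5]
force: [1.2, 0.3, 0.7]
gripper_width: 91.1
at [ 515.4 -435.8   93. ] 49.5 F [1.2 0.3 0.7] w 91.1 t 14.95
shift cm [-0.97 -0.22  6.7 ] turn 0.5
[ 1.78321187e+02 -1.31956860e-01  4.95082665e+01]
```

```bash
python3 -m jog '[[[-1,-0.4,3],0.5,1],[[0,0,2.5],0,1],[[0,0,0],0,1]]'
python3 - <<'E'
from h import *
to(507.4,-441.8,26,49);print(telemetry.state()['ee_rot'])
E
```

```text
time_s: 15.32
ee_pos: [512.5, -441.0, 45.7]
ee_rot: [177.6, -0.2, 49.3]
force: [-0.5, -0.6, 0.1]
gripper_width: 91.2
at [ 512.5 -441.    45.7] 49.3 F [-0.5 -0.6  0.1] w 91.2 t 15.32
shift cm [-0.39 -0.34  1.97] turn 0.3
[177.60706651  -0.18933307  49.25593195]
```

```bash
python3 -m jog '[[[-0.4,-0.4,1.8],0.3,1],[[0,0,0],0,1]]'; python3 -m jog '[[[0,-0.1,0.1],0,0],[[0,0,0],0,0],[[0,0,0],0,0],[[0,0,0],0,0]]' 20
python3 - <<'E'
from h import *
to(507.4,-441.8,26,49);print(telemetry.state()['ee_rot'])
E
```

```text
time_s: 15.58
ee_pos: [510.8, -442.8, 33.6]
ee_rot: [177.1, -0.2, 49.0]
force: [-0.9, -0.8, 0.6]
gripper_width: 91.3
time_s: 16.08
ee_pos: [512.3, -443.0, 37.6]
ee_rot: [176.7, -0.2, 49.1]
force: [0.5, -0.4, -2.9]
gripper_width: 64.9
at [ 512.3 -443.    37.6] 49.1 F [ 0.5 -0.4 -2.9] w 64.9 t 16.07
shift cm [-0.23 -0.45  1.16] turn 0.1
[176.69113832  -0.21777167  49.09557577]
```

```bash
python3 -m jog '[[[0,0,-3],0,0],[[0,0,-5],0,0],[[0,0,-5],0,0],[[0,0,-5],0,0],[[4,-4,-3],0,0],[[4,-4,0],0,0],[[4,-4,0],0,0],[[0,0,0],0,0]]' 25
python3 - <<'E'
from h import *
to(604,-6,240,6.9);print(telemetry.state()['ee_rot'])
E
```

```text
time_s: 17.08
ee_pos: [489.5, -263.9, 241.9]
ee_rot: [177.2, -0.3, 48.9]
force: [0.9, -0.5, -3.3]
gripper_width: 64.2
at [ 489.5 -263.9  241.9] 48.9 F [ 0.9 -0.5 -3.3] w 64.2 t 17.07
shift cm [26.96 -8.31  0.19] turn 42.0
[177.18382762  -0.34632316  48.9258525 ]
```

```bash
python3 -m jog '[[[5.5,-2,0],0,0],[[5.5,-2,0],0,0],[[4,-4,0],8.4,0],[[2,-3.5,0],8.4,0],[[0,0,0],8.4,0],[[0,0,0],8.4,0],[[0,0,0],8.4,0],[[0,0,0],0,0]]'
python3 - <<'E'
from h import *
to(604,-6,240,6.9);print(telemetry.state()['ee_rot'])
f=grab('wrist','w6.png')
E
```

```text
time_s: 18.08
ee_pos: [524.2, -57.3, 233.6]
ee_rot: [178.0, -2.1, 5.5]
force: [-0.2, 0.7, -2.8]
gripper_width: 64.5
at [524.2 -57.3 233.6] 5.5 F [-0.2  0.7 -2.8] w 64.5 t 18.07
shift cm [ 8.43 -4.34 -0.64] turn -1.4
[178.03085048  -2.07263092   5.47027502]
```

View pics/w6.png

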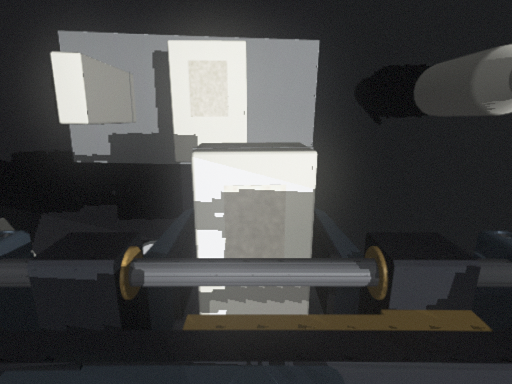

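```bash
cat > hold.py <<'E'
from h import *
import sys
# base-lid edges + held-case far end from a wrist frame; args: zlid, ztop-offset from TCP
def edges(f,box,th,axis):
    g=cv2.GaussianBlur(f['color'],(3,3),0).astype(float).mean(2);x0,x1,y0,y1=box;out=[]
    R=range(y0,y1) if axis==0 else range(x0,x1)
    for k in R:
        l=g[k,x0:x1] if axis==0 else g[y0:y1,k]
        i=np.argmax(np.abs(np.diff(l))); o=(x0 if axis==0 else y0)+i+.5
        out.append((o,k) if axis==0 else (k,o))
    return np.array(out)
def line(f,P,z):
    q=plane(f,P,z).astype(np.float32);vx,vy,a,b=cv2.fitLine(q,cv2.DIST_HUBER,0,.01,.01).ravel()
    r=(q-[a,b])@np.array([-vy,vx]);
    return np.array([a,b]),(np.degrees(np.arctan2(vy,vx))+90)%180-90,float(np.median(np.abs(r)))
E
python3 - <<'E'
from hold import *
f=cv2.imread('pics/w6.png');fr=grab('wrist');
g=fr['color'].astype(int).mean(2).astype(int)
print(g[60,155:260].tolist());print(g[30:56,210].tolist());print(g[140:160,255].tolist())
for nm,b,ax,z in(('L',(160,182,55,125),0,54),('R',(235,258,55,125),0,54),('T',(178,240,35,50),1,54)):
    print(nm,line(fr,edges(fr,b,0,ax),z))
for nm,b,ax,z in(('end',(205,305,146,158),1,236),('hL',(185,203,160,205),0,236),('hR',(303,325,160,205),0,236)):
    e=edges(fr,b,0,ax);print(nm,e[::15].tolist(),line(fr,e,z))
to(604,-6,240,6.9);print(telemetry.state()['ee_rot'])
E
```

```text
[78, 79, 79, 78, 77, 80, 79, 76, 81, 80, 79, 78, 82, 127, 201, 231, 233, 233, 234, 232, 233, 232, 234, 232, 233, 233, 233, 234, 234, 233, 233, 235, 232, 228, 227, 224, 225, 224, 223, 224, 226, 227, 228, 229, 228, 226, 225, 224, 224, 227, 225, 226, 225, 228, 229, 229, 227, 227, 227, 228, 228, 227, 225, 225, 226, 227, 228, 228, 227, 227, 228, 227, 226, 237, 237, 237, 237, 235, 237, 236, 235, 238, 237, 237, 237, 236, 237, 237, 237, 237, 228, 186, 152, 147, 151, 149, 149, 150, 149, 150, 148, 149, 152, 146, 145]
[61, 60, 59, 63, 63, 73, 125, 145, 146, 150, 197, 228, 234, 235, 234, 236, 233, 236, 235, 235, 235, 235, 235, 235, 234, 236]
[156, 152, 139, 104, 101, 102, 103, 116, 103, 106, 111, 161, 216, 226, 234, 239, 238, 238, 236, 237]
L (array([618.18805,  31.83815], dtype=float32), np.float32(5.5927734), 0.2402995526790619)
R (array([618.6673  , -47.568287], dtype=float32), np.float32(5.1485825), 0.0003680906374938786)
T (array([666.4832   ,  -1.6836846], dtype=float32), np.float32(-81.14116), 0.6049538254737854)
end [[205.0, 151.5], [220.0, 151.5], [235.0, 151.5], [250.0, 151.5], [265.0, 151.5], [280.0, 150.5], [295.0, 150.5]] (array([576.65265, -48.55537], dtype=float32), np.float32(-83.99781), 0.09451060742139816)
hL [[191.5, 160.0], [192.5, 175.0], [192.5, 190.0]] (array([556.9236  , -23.315268], dtype=float32), np.float32(5.795433), 0.10539025068283081)
hR [[316.5, 160.0], [315.5, 175.0], [312.5, 190.0]] (array([561.3897 , -86.19905], dtype=float32), np.float32(4.9825363), 0.11915294080972672)
at [524.1 -57.2 233.7] 5.5 F [ 0.   0.2 -4.4] w 64.4 t 18.18
shift cm [ 8.44 -4.33 -0.63] turn -1.4
[178.03615191  -2.0725732    5.49700284]
```

```bash
python3 -m jog '[[[4.2,-2.5,0],0,0],[[4.2,-2.4,0],0,0],[[0,0,3],0,0],[[0,0,4],0,0],[[0,0,0],0,0]]'
cat > m.py <<'E'
from hold import *
# profile helper: print strong gradient positions along rows / columns of a wrist frame
def prof(g,fix,lo,hi,axis,mn=18):
    l=g[fix,lo:hi] if axis==0 else g[lo:hi,fix]
    d=np.diff(cv2.GaussianBlur(l.reshape(1,-1),(1,1),0).ravel());i=[k for k in range(1,len(d)-1) if abs(d[k])>mn and abs(d[k])>=abs(d[k-1]) and abs(d[k])>abs(d[k+1])]
    return [(lo+k,int(d[k])) for k in i]
E
python3 - <<'E'
from m import *
fr=grab('wrist','w7.png');g=fr['color'].astype(float).mean(2)
for r in(60,100,120,140,165,180):print('row',r,prof(g,r,100,420,0))
for c in(200,230,260,290):print('col',c,prof(g,c,0,235,1))
to(608.4,-7.9,90,5.5);print(telemetry.state()['ee_rot'])
E
```

```text
time_s: 18.8
ee_pos: [609.6, -2.7, 163.3]
ee_rot: [178.0, -2.1, 5.9]
force: [0.2, 0.1, -2.9]
gripper_width: 64.8
row 60 []
row 100 []
row 120 [(375, -46)]
row 140 [(118, -38), (209, 25), (232, 50), (373, -102)]
row 165 [(191, 64), (370, -102)]
row 180 [(120, -42), (140, 59), (142, -67), (192, 62), (368, -78)]
col 200 [(114, 83), (132, -92), (150, 56), (198, -41), (212, 38), (216, -46), (230, 44)]
col 230 [(115, 89), (131, -60), (134, 60), (136, -40), (150, 59), (189, -42)]
col 260 [(116, 89), (131, -54), (134, 57), (142, -61), (150, 58), (190, -40)]
col 290 [(117, 90), (131, -47), (134, 59), (142, -74), (146, 24), (150, 57), (193, -31)]
at [611.3  -2.8 165.7] 5.9 F [-0.4  0.1 -2.2] w 64.5 t 18.85
shift cm [-0.34  0.48  7.57] turn 0.4
[177.92646512  -2.42986628   5.89085954]
```

```bash
python3 - <<'E'
from m import *
fr=grab('wrist');p=np.array(telemetry.state()['ee_pos'])
u=np.array([np.cos(.1),np.sin(.1)])
b=np.array([604.6,-9.2])
print('base end',proj(fr,[[*(b+62*u),54],[*(b+62*u),4],[*(b+78*u),4]]).round(1).tolist())
c=p[:2]+[-3.8,-1]
print('held end top/bot',proj(fr,[[*(c+56*u),p[2]+2.4],[*(c+56*u),p[2]-37]]).round(1).tolist())
for r in (115.5,116.5):print(plane(fr,[(260,r)],54),plane(fr,[(260,r)],4))
E
```

```text
base end [[255.0, 135.8], [253.0, 133.3], [253.0, 117.3]]
held end top/bot [[254.6, 151.4], [252.1, 144.9]]
[[683.77563629  -5.50537098]] [[684.72823755  -8.30735119]]
[[682.95005104  -5.59413774]] [[683.74730091  -8.4128213 ]]
```

```bash
python3 -m jog '[[[-0.3,0.4,3],0,0],[[0,0,2.8],0,0],[[0,0,0],0,0]]'
python3 - <<'E'
from h import *
to(608.7,-7.2,91,5.5);print(telemetry.state()['ee_rot'])
E
```

```text
time_s: 19.27
ee_pos: [617.2, -9.8, 116.1]
ee_rot: [177.8, -3.4, 5.9]
force: [-0.9, 0.6, -3.7]
gripper_width: 64.6
at [617.2  -9.8 116.1] 5.9 F [-0.9  0.6 -3.7] w 64.6 t 19.27
shift cm [-0.82 -0.34  2.51] turn 0.4
[177.79569122  -3.42756977   5.93035353]
```

```bash
python3 -m jog '[[[-0.8,-0.3,-4],0.3,0],[[0,0,-5],0,0],[[0,0,-5],0,0]]'
cat > s.py <<'E'
from h import *
import sys
for _ in range(3): grab('wrist')
to(*map(float,sys.argv[1:5]));print(np.round(telemetry.state()['ee_rot'],2))
E
python3 s.py 608.7 -7.2 91 5.5
python3 -m jog '[[[0,0,5]  ,0,0]]'; python3 s.py 608.7 -7.2 91 5.5
```

```text
time_s: 19.65
ee_pos: [599.7, -3.4, 262.4]
ee_rot: [177.8, -3.5, 5.6]
force: [0.2, 0.2, -3.6]
gripper_width: 64.6
at [601.6  -3.4 264.6] 5.6 F [-0.1 -0.9 -3.9] w 64.6 t 19.8
shift cm [ 0.67  0.45 17.36] turn 0.1
[177.75  -4.     5.65]
time_s: 19.92
ee_pos: [607.8, -5.0, 219.1]
ee_rot: [177.7, -4.6, 5.7]
force: [0.6, -0.8, -3.9]
gripper_width: 64.5
at [603.   -5.  212.3] 5.6 F [ 0.2  0.8 -2.4] w 64.1 t 20.07
shift cm [ 0.54  0.27 12.13] turn 0.1
[177.8   -3.58   5.64]
```

```bash
for i in 1 2; do python3 -m jog '[[[-6,0,0],0,0]]' | grep rot; python3 s.py 608.7 -7.2 91 5.5|tail -1; done
python3 -m jog '[[[4,0,0],0,0],[[4,0,0],0,0],[[4,0,0],0,0]]'|grep rot; python3 s.py 608.7 -7.2 91 5.5
```

```text
ee_rot: [177.8, -3.8, 5.7]
[177.83  -3.33   5.62]
ee_rot: [177.8, -3.8, 5.7]
[177.83  -3.27   5.6 ]
ee_rot: [177.8, -4.0, 5.6]
at [605.8  -4.9 218.5] 5.6 F [-0.1  0.1 -2.6] w 64.3 t 21.15
shift cm [ 0.26  0.25 12.75] turn 0.1
[177.75  -3.96   5.6 ]
```

```bash
for i in 1 2; do python3 -m jog '[[[0.1,0.1,4.5],0,0]]' | grep rot; python3 s.py 608.7 -7.2 91 5.5; done
```

```text
ee_rot: [177.7, -4.6, 5.6]
at [608.8  -7.3 172.3] 5.6 F [-0.2  0.1 -3.1] w 64.3 t 21.43
shift cm [-0.   -0.01  8.13] turn 0.1
[177.79  -3.66   5.59]
ee_rot: [177.7, -4.4, 5.6]
at [611.8  -9.7 127.4] 5.6 F [ 0.2  1.5 -2.6] w 64.9 t 21.7
shift cm [-0.29 -0.28  3.64] turn 0.1
[177.81  -3.47   5.57]
```

```bash
python3 -m jog '[[[-0.5,-0.4,2.6],0,0]]' | grep rot; python3 s.py 608 -7.2 91 5.5;python3 -m jog '[[[0,0,0.4],0,0]]' 10| grep force; python3 s.py 608 -7.2 91 5.5
```

```text
ee_rot: [177.7, -4.1, 5.6]
at [608.2  -6.9 102.5] 5.6 F [ 0.   0.  -2.3] w 64.4 t 21.98
shift cm [-0.03  0.03  1.15] turn 0.1
[177.81  -3.5    5.59]
force: [0.5, -1.0, -3.4]
at [609.3  -7.1  99.8] 5.6 F [-0.2  1.  -2.8] w 65.3 t 22.25
shift cm [-0.13 -0.    0.88] turn 0.1
[177.79  -3.63   5.59]
```

```bash
for i in 1 2 3 ; do python3 -m jog '[[[-0.05,0,0.4],0,0]]' 8| grep force; python3 s.py 608 -7.2 91 5.5; done
```

```text
force: [0.9, -0.5, -3.0]
at [608.9  -7.3  95.7] 5.6 F [-0.3 -0.8 -3. ] w 64.8 t 22.52
shift cm [-0.09 -0.02  0.47] turn 0.1
[177.79  -3.61   5.59]
force: [0.9, -0.2, -1.0]
at [609.1  -7.5  91.8] 5.6 F [ 1.2 -0.1 -1.4] w 64.6 t 22.8
shift cm [-0.1  -0.04  0.08] turn 0.1
[177.79  -3.65   5.58]
force: [-2.3, 0.9, 10.6]
at [609.7  -7.6  89.3] 5.6 F [0.1 0.3 6.9] w 64.5 t 23.07
shift cm [-0.17 -0.05 -0.17] turn 0.1
[177.79  -3.81   5.55]
```

```bash
python3 -m jog '[[[-0.1,0,0],0,0]]' 3| grep force;  python3 -m jog '[[[0,0,0],0,0.85],[[0,0,0],0,1],[[0,0,0],0,1]]'; python3 -m jog '[[[0,0,-5],0,1],[[0,0,-5],0,1],[[-5,0,-3],0,1],[[-5,0,0],0,1]]'|tail -4
python3 - <<'E'
from m import *
grab('wrist');grab('wrist')
fr=grab('wrist','w8.png');g=fr['color'].astype(float).mean(2)
for r in range(30,230,20):print('row',r,prof(g,r,60,420,0))
for c in(180,200,220,240,260):print('col',c,prof(g,c,0,235,1))
to(604.6,-8,100,5.5);print(telemetry.state()['ee_rot'])
b=[604.6,-8];u=np.array([np.cos(.1),np.sin(.1)]);v=np.array([-u[1],u[0]])
for L,W,z in((62,40,54),(56,32,94)):print(proj(fr,[[*(b+i*L*u+j*W*v),z] for i,j in((1,1),(1,-1),(-1,-1),(-1,1))]).round().tolist())
E
```

```text
force: [1.0, 0.3, -3.1]
time_s: 23.58
ee_pos: [608.4, -7.8, 89.2]
ee_rot: [177.8, -3.8, 5.6]
force: [-0.1, 0.5, -0.0]
gripper_width: 90.4
ee_pos: [500.9, -13.3, 215.3]
ee_rot: [177.8, -3.8, 5.6]
force: [0.2, -0.0, 0.0]
gripper_width: 91.4
row 30 [(90, 51), (96, 47), (129, -47), (188, -38), (217, 56), (293, -87), (364, -48)]
row 50 [(92, 38), (98, 46), (130, -57), (175, -34), (211, 19), (217, 68), (291, -19), (293, -50), (361, -48)]
row 70 [(100, 76), (131, -49), (176, -38), (212, 21), (217, 54), (292, -78), (359, -60)]
row 90 [(102, 72), (133, -41), (177, -37), (218, 65), (292, -54), (357, -73)]
row 110 [(98, 70), (177, -47), (213, 23), (218, 62), (291, -68), (355, -71)]
row 130 [(99, 47), (178, -51), (219, 60), (291, -66), (353, -56)]
row 150 [(263, 18), (352, -73)]
row 170 []
row 190 []
row 210 []
col 180 [(9, 61), (31, -43), (133, 37), (135, 48), (148, -78)]
col 200 [(10, 64), (27, -42), (142, 36), (148, -66)]
col 220 [(137, 94), (143, -82), (149, -76)]
col 240 [(85, 18), (137, 75), (143, -65), (149, -75)]
col 260 [(137, 72), (143, -59), (149, -41)]
at [498.4 -13.3 213.2] 5.6 F [ 0.3 -0.5  1.3] w 91.1 t 24.23
shift cm [10.62  0.5  11.32] turn 0.1
[177.80959397  -3.46716299   5.56427799]
[[209.0, 9.0], [294.0, 10.0], [291.0, 143.0], [213.0, 143.0]]
[[214.0, -1.0], [292.0, -0.0], [289.0, 139.0], [218.0, 139.0]]
```

```bash
python3 - <<'E'
from m import *
fr=grab('wrist')
e=edges(fr,(212,226,55,130),0,0);print('large L',line(fr,e,94))
e=edges(fr,(284,300,55,130),0,0);print('R @94',line(fr,e,94),'@54',line(fr,e,54))
e=edges(fr,(222,285,134,140),0,1);print('near @94',line(fr,e,94));e=edges(fr,(222,285,141,146),0,1);print('near base@54',line(fr,e,54))
e=edges(fr,(205,215,55,130),0,0);print('base L',line(fr,e,54))
g=fr['color'].astype(int).mean(2).astype(int);print(g[70,204:224],g[70,284:300],g[132:152,240])
for x in (498.4,):pass
s=grab('side');g=s['color'].min(2)
S=grab('scene');
E
```

```text
large L (array([592.2112  ,  21.400923], dtype=float32), np.float32(5.1298676), 0.16449855268001556)
R @94 (array([595.4678 , -42.80126], dtype=float32), np.float32(5.6980667), 0.194613516330719) @54 (array([600.1795, -48.815 ], dtype=float32), np.float32(5.6980743), 0.22296586632728577)
near @94 (array([552.5557  , -11.003031], dtype=float32), np.float32(-84.62679), 0.0016450380207970738)
near base@54 (array([547.9776  , -12.669025], dtype=float32), np.float32(-84.64791), 0.0018027136102318764)
base L (array([588.0091  ,  29.216042], dtype=float32), np.float32(5.377907), 0.24961748719215393)
[ 75  76  78  79  79  78  80  84  95 113 117 116 111 124 190 232 235 235
 235 234] [239 239 238 239 239 239 236 222 235 163 153 154 154 155 154 154] [236 236 237 236 237 236 237 233 203 176 236 237 237 236 218 150 151 154
 153 154]
```

```bash
python3 -m jog '[[[-3,-5,-1],-8,1],[[-3,-5,-1],-8,1],[[-2,-5,0],-8,1],[[-1,-5,0],-6,1],[[0,-4,0],0,1]]'>/dev/null; python3 s.py 359 228 232 36
```

```text
at [335.6 190.9 214.9] 36.4 F [ 1.  -0.9 -0.2] w 91.2 t 25.15
shift cm [ 4.08 -1.6  -1.71] turn 0.4
[176.26  -2.12  36.37]
```

```bash
python3 -m jog '[[[2,-0.8,0],0.4,1],[[2,-0.8,-0.8],0,1]]'|grep rot; python3 s.py 359 228 232 36; python3 - <<'E'
from h import *
f=grab('wrist')
for t in(200,240,253):print(t);wrect(f,34,t,(386,247))
E
```

```text
ee_rot: [176.2, -2.1, 35.8]
at [360.8 228.3 223.4] 35.8 F [-0.1 -0.9  0.4] w 91.3 t 25.55
shift cm [-0.17 -0.08 -0.86] turn -0.2
[176.23  -2.18  35.84]
200
[417, 0, 84, 49, 2451] [629.3, 134.9, 86.7, 41.2, -84.6] guess px [242, 153]
[364, 68, 148, 136, 3908] [544.1, 55.6, 232.5, 50.7, -85.9] guess px [242, 153]
[215, 111, 52, 86, 4296] [383.3, 246.6, 96.5, 56.7, 36.3] guess px [242, 153]
[351, 210, 27, 26, 381] [407.9, 73.8, 42.1, 18.8, 84.8] guess px [242, 153]
240
[216, 111, 50, 85, 4096] [383.2, 247.0, 95.4, 55.0, 36.3] guess px [242, 153]
[351, 211, 27, 24, 354] [407.7, 74.3, 41.2, 17.6, 85.0] guess px [242, 153]
253
[216, 112, 50, 84, 4067] [383.1, 246.7, 94.5, 54.7, 36.3] guess px [242, 153]
[351, 211, 27, 24, 343] [407.9, 74.3, 41.2, 17.4, 84.6] guess px [242, 153]
```

```bash
python3 -m jog '[[[2.5,0,5],-0.4,1]]'|grep rot; python3 s.py 383.3 246.7 25 36.3;  python3 -m jog '[[[0,0,5],0,1]]'|grep rot; python3 s.py 383.3 246.7 25 36.3
```

```text
ee_rot: [176.2, -2.5, 36.2]
at [382.5 239.1 171.8] 36.2 F [ 0.2 -1.3  0.2] w 91.0 t 25.88
shift cm [ 0.52 -0.57 14.68] turn -0.1
[176.23  -1.68  36.15]
ee_rot: [176.2, -2.2, 36.1]
at [384.2 235.9 121.6] 36.1 F [ 0.6 -0.   0.3] w 90.9 t 26.15
shift cm [ 0.57 -0.92  9.66] turn -0.2
[176.24  -1.43  36.1 ]
```

```bash
python3 -m jog '[[[0.5,-1.2,5],-0.2,1]]'|grep rot; python3 s.py 383.3 246.7 25 36.3;  python3 -m jog '[[[0,-0.2,3],0,1]]'|grep rot; python3 s.py 383.3 246.7 25 36.3
```

```text
ee_rot: [176.2, -2.2, 36.2]
at [383.6 246.4  71.8] 36.3 F [-0.2 -0.4  1.1] w 91.0 t 26.43
shift cm [-0.01 -0.05  4.68] turn 0.0
[176.23  -1.31  36.33]
ee_rot: [176.2, -1.9, 36.3]
at [384.7 246.9  43.4] 36.3 F [-0.6  0.7  0.6] w 91.2 t 26.7
shift cm [-0.13 -0.07  1.84] turn 0.0
[176.21  -1.38  36.32]
```

```bash
python3 -m jog '[[[-0.1,-0.2,1.7],0,1]]'|grep force; python3 s.py 383.3 246.7 25 36.3;  python3 -m jog '[[[0,0,0],0,0],[[0,0,0],0,0],[[0,0,0],0,0],[[0,0,0],0,0]]' 15; python3 s.py 383.3 246.7 25 36.3
```

```text
force: [-0.3, -0.5, -0.3]
at [384.4 247.6  27.9] 36.3 F [1.1 0.6 0.4] w 91.0 t 26.98
shift cm [-0.14  0.01  0.29] turn 0.0
[176.2   -1.49  36.32]
time_s: 27.48
ee_pos: [386.2, 248.6, 31.2]
ee_rot: [176.2, -1.8, 36.3]
force: [0.0, -0.5, -2.2]
gripper_width: 57.0
at [386.2 248.6  31.1] 36.3 F [-0.6  0.4  3. ] w 56.9 t 27.62
shift cm [-0.35 -0.02  0.61] turn 0.0
[176.18  -1.8   36.32]
```

```bash
python3 -m jog '[[[0,0,-3],0,0],[[0,0,-5],0,0],[[0,0,-5],0,0],[[0,0,-5],0,0],[[0,5,-1.5],0,0],[[0,6,0],7.5,0],[[0,6,0],7.5,0],[[0,6,0],7.5,0],[[0,5,0],7.5,0]]' 20 | grep -E 'rot|force'; python3 s.py 525 -10 235 5.5
```

```text
ee_rot: [177.4, -2.8, 5.9]
force: [-0.2, 0.5, -2.5]
at [499.2   5.4 243.4] 6.0 F [-1.   0.6 -3.4] w 56.5 t 28.9
shift cm [2.4  1.8  0.84] turn 0.5
[177.43  -2.76   5.98]
```

```bash
python3 -m jog '[[[2.4,1.5,0.5],0.5,0]]'|grep rot; python3 s.py 525 -10 235 5.5; python3 - <<'E'
from m import *
fr=grab('wrist','w9.png');g=fr['color'].astype(float).mean(2)
for r in(30,50,70,90,110,130,150,165,180,200):print('row',r,prof(g,r,100,420,0,10))
for c in(200,225,240,255,270,285):print('col',c,prof(g,c,0,235,1,10))
p=np.array(telemetry.state()['ee_pos']);u=np.array([np.cos(.096),np.sin(.096)]);v=np.array([-u[1],u[0]])
def q(c,L,W,z):print(proj(fr,[[*(np.array(c)+i*L*u+j*W*v),z] for i,j in((1,1),(1,-1),(-1,-1),(-1,1))]).round(1).tolist())
q((604.6,-9),62,40,54);q((606.5,-9.3),56,32,94);q(p[:2]-3.5*u,48,28,p[2]+3)
E
```

```text
ee_rot: [177.5, -2.7, 5.5]
at [524.6  -6.5 239.1] 5.5 F [-1.1 -0.  -3.2] w 57.0 t 29.18
shift cm [0.   0.35 0.41] turn 0.0
[177.5   -2.64   5.53]
row 30 [(341, -10)]
row 50 [(105, 55), (217, 41), (223, 53), (291, -37), (356, -56)]
row 70 [(106, 52), (118, 61), (146, -50), (181, -38), (216, 17), (223, 72), (291, -81), (354, -64), (393, -10)]
row 90 [(108, 20), (119, 87), (148, -45), (182, -38), (217, 20), (223, 64), (273, 10), (289, -30), (291, -44), (352, -68), (395, 17), (412, 10), (416, 14)]
row 110 [(110, 12), (121, 74), (144, -21), (146, 20), (149, -52), (183, -48), (218, 19), (224, 59), (240, -11), (290, -73), (350, -57), (398, 10), (408, 11)]
row 130 [(111, 64), (116, -20), (123, 44), (150, -47), (165, 11), (184, -50), (218, 19), (224, 72), (288, -15), (290, -44), (349, -59)]
row 150 [(113, 24), (171, 39), (185, -53), (219, 19), (224, 64), (289, -71), (347, -66)]
row 165 [(114, 19), (170, 38), (200, -18), (226, 16), (249, 15), (261, -19), (274, 17), (296, -11), (301, 20), (345, -60)]
row 180 [(200, 70), (307, -135), (397, 10)]
row 200 [(108, -12), (113, -11), (123, -14), (132, 11), (201, 76), (214, -75), (306, -42)]
col 200 [(42, 59), (58, -44), (161, 54), (168, -77), (170, 29)]
col 225 [(43, 75), (159, -45), (163, 20), (168, 60), (190, -80)]
col 240 [(43, 92), (63, -10), (159, -96), (163, 18), (168, 71), (191, -82), (196, -11)]
col 255 [(43, 90), (119, 10), (159, -93), (164, 35), (168, 74), (191, -79)]
col 270 [(43, 98), (119, 10), (159, -114), (165, 27), (168, 76), (188, -73), (196, -18)]
col 285 [(44, 75), (142, 10), (159, -103), (164, 22), (168, 61), (193, -82)]
[[216.3, 47.7], [293.1, 48.5], [289.8, 166.2], [219.5, 166.7]]
[[222.4, 42.4], [292.3, 43.1], [289.0, 164.3], [225.2, 164.8]]
[[196.5, 169.7], [307.0, 168.8], [300.7, 332.7], [203.6, 335.7]]
```

```bash
python3 -m jog '[[[4.2,0.2,0],0,0]]'|grep rot; python3 s.py 608.6 -7.2 125 5.5;python3 -m jog '[[[4,0.2,0],0,0]]'|grep rot; python3 s.py 608.6 -7.2 125 5.5; python3 -m jog '[[[-0.2,0,5],0,0]]'|grep rot; python3 s.py 608.6 -7.2 125 5.5
```

```text
ee_rot: [177.6, -2.4, 5.6]
at [566.3  -2.8 240.7] 5.7 F [ 0.2 -0.3 -3.1] w 57.1 t 29.5
shift cm [ 4.16  0.85 11.57] turn 0.2
[177.54  -2.56   5.66]
ee_rot: [177.6, -2.3, 5.7]
at [6.061e+02 1.000e-01 2.420e+02] 5.7 F [-0.8 -0.4 -2.9] w 56.4 t 29.77
shift cm [ 0.18  0.75 11.7 ] turn 0.2
[177.56  -2.48   5.74]
ee_rot: [177.5, -3.0, 5.8]
at [603.   -1.6 189.8] 5.8 F [-0.   0.  -2.6] w 56.8 t 30.05
shift cm [0.5  0.61 6.48] turn 0.3
[177.62  -2.01   5.77]
```

```bash
python3 -m jog '[[[0.2,0.4,4],0.3,0]]'|grep rot; python3 s.py 608.6 -7.2 125 5.5;python3 -m jog '[[[0.2,0.1,1.7],0,0]]'|grep rot; python3 s.py 608.6 -7.2 125 5.5
```

```text
ee_rot: [177.6, -2.6, 5.5]
at [605.8  -6.8 150.2] 5.5 F [ 0.4  1.1 -1.2] w 56.9 t 30.32
shift cm [0.27 0.07 2.52] turn -0.0
[177.65  -1.86   5.46]
ee_rot: [177.6, -2.3, 5.5]
at [608.4  -8.2 133.5] 5.5 F [ 0.4  0.2 -3. ] w 56.7 t 30.6
shift cm [ 0.03 -0.1   0.85] turn -0.0
[177.65  -1.84   5.47]
```

```bash
python3 -m jog '[[[0,-0.1,0.4],0,0]]' 8|grep force; python3 s.py 608.6 -7.2 125 5.5; for i in 1 2; do python3 -m jog '[[[0,0,0.3],0,0]]'|grep force; python3 s.py 608.6 -7.2 125 5.5; done
```

```text
force: [-0.0, 0.6, -3.2]
at [608.5  -7.2 129.6] 5.5 F [-0.5  1.2 -3.1] w 57.0 t 30.88
shift cm [ 0.01 -0.    0.46] turn -0.0
[177.65  -1.85   5.48]
force: [0.0, 0.4, -2.3]
at [608.5  -7.4 126.5] 5.5 F [ 0.8 -0.8 -2.9] w 57.6 t 31.15
shift cm [ 0.01 -0.02  0.15] turn -0.0
[177.65  -1.83   5.48]
force: [-2.1, 0.5, 11.7]
at [609.   -7.1 124.2] 5.5 F [-1.1  2.7  1.4] w 56.6 t 31.43
shift cm [-0.04  0.01 -0.08] turn -0.0
[177.69  -1.91   5.46]
```

```bash
python3 -m jog '[[[0,0,0.1],0,0]]' 3| grep force;  python3 -m jog '[[[0,0,0],0,0.75],[[0,0,0],0,1],[[0,0,0],0,1]]'|grep -E 'force|wid'; python3 -m jog '[[[0,0,-5],0,1],[[-5.5,0,-5],0,1],[[-5.5,0,-1],0,1]]'>/dev/null
python3 s.py 498 -13 213 5.5
python3 - <<'E'
from m import *
fr=grab('wrist','w10.png');g=fr['color'].astype(float).mean(2)
for r in(30,50,70,90,110,130,150):print('row',r,prof(g,r,170,330,0,10))
for c in(215,225,235,250,265,280):print('col',c,prof(g,c,0,235,1,10))
u=np.array([np.cos(.096),np.sin(.096)]);v=np.array([-u[1],u[0]])
def q(c,L,W,z):print(proj(fr,[[*(np.array(c)+i*L*u+j*W*v),z] for i,j in((1,1),(1,-1),(-1,-1),(-1,1))]).round(1).tolist())
q((604.6,-9),62,40,54);q((606,-9.3),56,32,94);q((606,-9.3),48,28,128)
E
```

```text
force: [-2.4, 0.7, 4.4]
force: [0.3, -0.0, 0.4]
gripper_width: 83.9
at [503.4 -13.9 221.9] 5.5 F [0.5 0.5 0.2] w 91.4 t 32.45
shift cm [-0.53 -0.14  0.89] turn -0.0
[177.61  -1.65   5.47]
row 30 [(189, -26), (195, 26), (207, -29), (209, 12), (216, 63), (271, 11), (290, -68)]
row 50 [(210, 14), (216, 58), (288, -16), (290, -53)]
row 70 [(210, 19), (217, 67), (234, -11), (289, -66)]
row 90 [(211, 25), (217, 53), (287, -19), (289, -51)]
row 110 [(212, 18), (218, 66), (288, -74)]
row 130 [(171, -10), (212, 15), (219, 56), (286, -13), (288, -64)]
row 150 [(215, 16)]
col 215 [(4, 31), (6, 10), (139, 95), (145, -41), (150, -59)]
col 225 [(3, 109), (134, -35), (136, 72), (141, 47), (145, -52), (150, -78)]
col 235 [(3, 108), (136, 75), (141, 47), (145, -63), (150, -74)]
col 250 [(3, 83), (136, 73), (141, 47), (145, -74), (150, -72)]
col 265 [(4, 96), (87, 24), (134, -28), (136, 53), (141, 48), (145, -75), (151, -43), (229, -11)]
col 280 [(4, 110), (134, -31), (136, 53), (141, 45), (145, -83), (151, -79), (199, -11)]
[[208.4, 14.4], [292.1, 15.4], [288.4, 145.6], [212.9, 146.0]]
[[213.9, 5.1], [290.9, 6.1], [287.2, 141.8], [218.0, 142.1]]
[[215.8, 0.9], [292.7, 2.0], [288.9, 135.4], [219.7, 135.7]]
```

```bash
python3 -c "
from h import *
print(np.round(telemetry.state()['qpos'],1))"; python3 -m jog '[[[0.3,-3.5,-0.5],-10.7,1],[[1,-3.4,-0.5],-10.7,1],[[1.6,-3.1,0],-10.7,1],[[2.1,-2.8,0],-10.7,1],[[2.6,-2.3,0],-10.7,1],[[3,-1.8,0],-10.7,1],[[3.3,-1.3,0],-10.7,1],[[3.4,-0.6,0],-10.7,1],[[3.5,0,0],-10.7,1],[[3.4,0.7,0],-10.7,1]]'|grep rot; python3 s.py 519 427 232 154.4;python3 -c "
from h import *
print(np.round(telemetry.state()['qpos'],1))"
```

```text
[ -1.5  11.5 100.9  -2.4  65.6  84. ]
ee_rot: [179.1, 2.9, 113.2]
at [512.9 350.3 208.7] 112.9 F [-0.2  0.   0.5] w 91.0 t 33.9
shift cm [ 6.83  3.54 -2.33] turn -41.5
[179.15   2.91 112.9 ]
[34.8 23.3 85.7 -3.2 70.9 12.9]
```

```bash
python3 -m jog '[[[3.4,1.8,-1],-10.4,1],[[2.8,2.3,-1],-10.4,1],[[0,0,0],-10.4,1],[[0,0,0],-10.4,1]]'|grep rot; python3 s.py 519 427 232 154.4; python3 - <<'E'
from h import *
f=grab('wrist')
for t in(200,240,253):print(t);wrect(f,30,t,(489.6,441.6))
E
```

```text
ee_rot: [-178.4, 2.7, 155.4]
at [522.6 425.1 223.3] 154.9 F [-0.6  0.  -0.5] w 91.0 t 34.55
shift cm [ 0.41  0.02 -0.87] turn 0.5
[-178.43    2.75  154.86]
200
[217, 94, 82, 84, 5295] [491.0, 438.0, 92.6, 90.6, -25.2] guess px [260, 135]
[181, 286, 57, 45, 2068] [675.8, 277.8, 79.2, 73.8, 63.9] guess px [260, 135]
240
[236, 95, 44, 74, 3156] [486.8, 440.3, 80.9, 48.3, -25.2] guess px [260, 135]
[181, 287, 52, 44, 976] [672.1, 272.0, 72.4, 70.6, 69.8] guess px [260, 135]
253
[236, 95, 43, 74, 3044] [486.6, 439.8, 80.6, 46.9, -23.7] guess px [260, 135]
[181, 310, 38, 21, 584] [686.2, 257.6, 54.9, 33.0, 69.4] guess px [260, 135]
```

```bash
python3 -m jog '[[[3.2,0,5],0.2,1]]'|grep rot; python3 s.py 486.8 440.1 24 154.7;  python3 -m jog '[[[0.5,0,5],0,1]]'|grep rot; python3 s.py 486.8 440.1 24 154.7;python3 -m jog '[[[0.2,0,5],0,1]]'|grep rot; python3 s.py 486.8 440.1 24 154.7
```

```text
ee_rot: [-179.1, 3.1, 154.3]
at [493.2 434.9 169.3] 154.6 F [1.4 0.4 0.7] w 91.1 t 34.88
shift cm [ 0.8   0.2  14.53] turn -0.1
[-178.07    2.61  154.62]
ee_rot: [-178.8, 3.0, 154.5]
at [490.4 433.8 118.8] 154.6 F [ 0.4  0.3 -0.1] w 91.4 t 35.15
shift cm [0.59 0.42 9.48] turn -0.1
[-177.92    2.59  154.55]
ee_rot: [-178.8, 3.0, 154.5]
at [490.5 431.8  69.4] 154.5 F [ 0.2 -0.3  0. ] w 91.2 t 35.42
shift cm [0.69 0.59 4.54] turn -0.2
[-177.86    2.58  154.5 ]
```

```bash
python3 -m jog '[[[0.8,0.7,3],-0.2,1]]'|grep rot; python3 s.py 486.8 440.1 24 154.7;  python3 -m jog '[[[0.1,0.1,1.5],0,1]]'|grep rot; python3 s.py 486.8 440.1 24 154.7
```

```text
ee_rot: [-178.5, 2.8, 154.6]
at [487.9 440.6  40.7] 154.7 F [ 1.  -0.8 -0.1] w 91.2 t 35.7
shift cm [ 0.08 -0.1   1.67] turn 0.0
[-177.94    2.62  154.7 ]
ee_rot: [-178.3, 2.8, 154.7]
at [488.  441.1  25.9] 154.7 F [ 0.  -0.2  0. ] w 91.3 t 35.98
shift cm [ 0.06 -0.14  0.19] turn 0.0
[-177.93    2.63  154.7 ]
```

```bash
python3 -m jog '[[[0.1,-0.1,0.2],0,0],[[0,0,0],0,0],[[0,0,0.05],0,0],[[0,0,0.05],0,0]]' 15|grep -E 'force|wid'; python3 s.py 486.8 440.1 24 154.7; python3 -m jog '[[[0,0,-3],0,0],[[0,0,-5],0,0],[[0,0,-6],0,0],[[0,0,-6],0,0],[[-3,0,-2],0,0]]'|grep -E 'rot|wid'; python3 s.py 640 -8 235 185.5
```

```text
force: [-0.1, 0.5, -0.5]
gripper_width: 54.2
at [487.3 440.7  24.1] 154.7 F [ 0.9 -0.  -0.5] w 46.3 t 36.62
shift cm [ 0.02 -0.07  0.01] turn -0.0
[-178.04    2.67  154.68]
ee_rot: [-177.5, 2.4, 154.8]
gripper_width: 46.2
at [507.  436.9 243.1] 154.6 F [ 0.1 -0.1 -2.7] w 46.3 t 37.4
shift cm [-31.1  -34.48   0.81] turn -30.9
[-177.23    2.33  154.6 ]
```

```bash
python3 -m jog '[[[-3.5,-3.5,0],0,0],[[-3.8,-3.8,0],0,0],[[-3.8,-3.8,0],0,0],[[-3.8,-3.8,0],0,0],[[-3.8,-3.8,0],-7.7,0],[[-3.3,-4,0],-7.7,0],[[-2.5,-4,0],-7.7,0],[[-2,-4,0],-7.7,0]]' 20|grep -E 'rot|wid'; python3 s.py 670 -5 235 185.5
```

```text
ee_rot: [-176.3, -1.4, -173.1]
gripper_width: 46.4
at [645.2  50.4 250. ] -173.6 F [-0.2  1.  -1.6] w 46.1 t 38.55
shift cm [-1.85 -5.79  1.5 ] turn 0.9
[-176.31   -1.41 -173.6 ]
```

```bash
python3 -m jog '[[[-1.8,-5.5,0.8],0.9,0]]'|grep rot; python3 s.py 670 -5 235 185.5; python3 - <<'E'
from m import *
fr=grab('wrist','w11.png');g=fr['color'].astype(float).mean(2)
for r in(60,80,100,120,140,160,180,200):print('row',r,prof(g,r,130,400,0,12))
for c in(215,230,245,260,275):print('col',c,prof(g,c,0,235,1,12))
p=np.array(telemetry.state()['ee_pos']);print(p)
u=np.array([np.cos(.096),np.sin(.096)]);v=np.array([-u[1],u[0]])
def q(c,L,W,z):print(proj(fr,[[*(np.array(c)+i*L*u+j*W*v),z] for i,j in((-1,-1),(-1,1),(1,1),(1,-1))]).round(1).tolist())
q((604.6,-9),62,40,54);q((606,-9.3),56,32,94);q((605.5,-9.3),48,28,128);q(p[:2],40,23,p[2]+5)
E
```

```text
ee_rot: [-176.5, -1.4, -174.3]
at [668.5  -3.2 242.8] -174.7 F [ 0.   0.8 -1.2] w 46.4 t 38.83
shift cm [-0.14 -0.19  0.78] turn -0.2
[-176.33   -1.58 -174.65]
row 60 [(166, 69), (277, -21)]
row 80 [(167, 57), (228, 34), (296, -73), (302, -27), (337, 48), (339, 20)]
row 100 [(168, 55), (228, 38), (295, -64), (301, -23), (349, 65)]
row 120 [(169, 52), (228, 36), (295, -68), (297, 17), (301, -24), (343, 62), (371, 64)]
row 140 [(169, 71), (229, 33), (294, -71), (296, 14), (300, -21), (342, 59), (369, 59), (396, -78)]
row 160 [(170, 57), (229, 38), (293, -67), (299, -18), (332, 57), (336, -51), (343, 45), (345, -56), (367, 20), (378, 18), (389, -14), (394, -19)]
row 180 [(208, 44), (211, -23), (294, 19), (297, 15), (343, -69)]
row 200 [(207, 30), (297, -31)]
col 215 [(59, 49), (172, -24), (178, 37), (184, 59), (187, -103)]
col 230 [(59, 47), (63, 43), (170, -57), (178, 32), (184, 61), (188, -106)]
col 245 [(59, 48), (63, 32), (170, -106), (178, 19), (183, 48), (185, -76)]
col 260 [(59, 47), (63, 41), (65, -12), (170, -108), (177, -15), (179, 13), (184, 57), (186, -93)]
col 275 [(59, 48), (63, 50), (68, 28), (170, -101), (178, 23), (184, 56), (187, -101)]
[668.21872289  -1.85206868 243.36272414]
[[227.5, 63.5], [303.5, 62.6], [299.0, 178.8], [229.8, 177.9]]
[[229.4, 64.8], [298.1, 64.0], [294.1, 182.3], [231.6, 181.4]]
[[228.7, 67.8], [296.3, 67.1], [292.5, 181.1], [230.9, 180.3]]
[[210.3, 182.2], [301.9, 183.5], [296.5, 323.1], [215.1, 319.6]]
```

```bash
python3 -m jog '[[[6.2,0.1,0],0,0]]'|grep rot; python3 s.py 604.8 -7 152 185.4; python3 -m jog '[[[0,0,4.5],0,0]]'|grep rot; python3 s.py 604.8 -7 152 185.4
```

```text
ee_rot: [-176.5, -1.6, -174.5]
at [602.3  -4.8 243.8] -174.5 F [ 1.1 -0.9 -1.3] w 46.4 t 39.15
shift cm [-0.22 -0.24  9.18] turn 0.1
[-176.46   -1.86 -174.48]
ee_rot: [-176.4, -1.2, -174.4]
at [600.2  -6.4 197.5] -174.4 F [-0.  -0.3 -1.5] w 46.5 t 39.42
shift cm [-0.45 -0.1   4.55] turn 0.2
[-176.51   -2.09 -174.41]
```

```bash
python3 -m jog '[[[0,0.2,2.4],0,0]]'|grep rot; python3 s.py 604.8 -7 152 185.4
```

```text
ee_rot: [-176.5, -1.6, -174.4]
at [599.9  -5.4 174.2] -174.4 F [ 0.7  0.4 -0.7] w 46.5 t 39.7
shift cm [-0.47 -0.21  2.22] turn 0.2
[-176.51   -2.08 -174.38]
```

```bash
python3 -m jog '[[[-0.5,-0.1,1.5],0.2,0]]'|grep rot; python3 s.py 604.8 -7 152 185.4; python3 -m jog '[[[0,0,0.4],0,0]]' 8|grep force; python3 s.py 604.8 -7 152 185.4
```

```text
ee_rot: [-176.5, -1.7, -174.6]
at [604.8  -6.8 158.8] -174.6 F [-0.3 -0.1 -1.8] w 46.4 t 39.98
shift cm [ 0.   -0.02  0.68] turn 0.0
[-176.51   -2.1  -174.58]
force: [-0.8, 0.1, 0.9]
at [604.8  -7.1 154.9] -174.6 F [ 0.1  0.3 -1.6] w 45.9 t 40.25
shift cm [-0.    0.01  0.29] turn 0.0
[-176.51   -2.08 -174.59]
```

```bash
for i in 1 2; do python3 -m jog '[[[0,0,0.25],0,0]]'|grep force; python3 s.py 604.8 -7 152 185.4; done
```

```text
force: [-3.1, 0.2, 3.7]
force: [-3.3, -1.1, 9.7]Traceback (most recent call last):
  File "s.py", line 3, in <module>
    for _ in range(3): grab('wrist')
                       ~~~~^^^^^^^^^
  File "h.py", line 4, in grab
    f=viewer.grab_frame(n)
ValueError: 200 camera calls are used up
Traceback (most recent call last):
  File "s.py", line 3, in <module>
    for _ in range(3): grab('wrist')
                       ~~~~^^^^^^^^^
  File "h.py", line 4, in grab
    f=viewer.grab_frame(n)
ValueError: 200 camera calls are used up
```

```bash
python3 -m jog '[[[0,0,0],0,0]]' 3;  python3 -m jog '[[[0,0,0],0,0.65],[[0,0,0],0,0.8],[[0,0,0],0,1],[[0,0,0],0,1]]'
```

```text
time_s: 40.62
ee_pos: [604.5, -7.7, 152.4]
ee_rot: [-176.5, -2.0, -174.6]
force: [-0.4, -0.6, -0.5]
gripper_width: 46.5
time_s: 41.12
ee_pos: [604.8, -7.7, 152.2]
ee_rot: [-176.5, -2.0, -174.6]
force: [-0.1, -0.5, 0.2]
gripper_width: 83.3
```

```bash
python3 -m jog '[[[0,0,0],0,1],[[0,0,-3],0,1],[[0,0,-5],0,1],[[0,0,-4],0,1],[[0,0,0],0,1],[[0,0,0],0,1],[[0,0,0],0,1],[[0,0,0],0,1]]'; python3 -c "
from workcell import job_done
print(job_done())"
```

```text
time_s: 42.12
ee_pos: [606.6, 0.1, 271.1]
ee_rot: [-176.5, -2.4, -174.6]
force: [0.4, -0.9, -0.1]
gripper_width: 91.1
the job is handed in; nothing more can be done
None
```

I stacked the large, medium and small cases, in that order and lid up, on the broad case. The slim case stands on its short end on the free part of the mat, towards +y. The job is handed in at about 42 s, but I could not check the small case's final position by camera.

- **Slim case:** After I opened the gripper, its side face was as bright as the base case's vertical side and stayed that way, so it is upright. It stands at about x 600, y 96. I saw it only in passing in later frames, not in a dedicated final check.
- **Large case:** Its sides lined up with the base case's to within about 0.1 mm across and 0.1° in angle. Lengthwise, the check after placing suggested it sat 1.5–3 mm towards +x. The next two frames put it about 1 mm off.
- **Medium case:** Its near end and long sides came within about 1 pixel (roughly 1 mm) of the centred position. Its far end read about 2 pixels off.
- **Small case:** My 200 camera calls ran out as it touched down, so there is no picture of it after release. I aligned it from a picture taken just before placing. It touched down at the expected height (TCP 152 mm), the wrist force was near zero after release, and the gripper lifted clear without resistance.
- **Tool tilt:** The gripper drifted 2–4° off vertical during the work, so each case may have tipped slightly as it was released.
- **Bystanders:** No move was planned near the bottles or the cup and no contact force showed, but I took no final picture of them or of the base case. The largest wrist force I saw was about 12 N.

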